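# Lock the vial disc of a tilted mixer with its square key

### The arm

A 6-joint arm with a two-finger parallel gripper is mounted at the origin on the work surface. World frame = base frame: x ahead of the robot, y to its left, z up, the work surface at z = 0. Lengths are in m, angles in degrees, forces in N, time in s.
With the tool pointing down it reaches from about 0.35 to 0.875 m from the base axis. Payload 4.2 kg.
Tool frame: the origin (TCP) lies midway between the tips of the shut fingers; the grasp point (between the pads) lies 19 mm behind it; z points along the fingers, y is the direction in which the jaws open and shut (so a half turn about z gives the same grasp; the last joint's range is limited). The gripper opens to 87 mm and grips with 3 to 60 N. Pads are 19 mm wide; open, the fingers measure 117 mm over their backs; the gripper's body (75 mm by 190 mm) begins 51 mm behind the grasp point.
Start: joints at [-48.266, 22.042, 0.453, 0, -68.411, -14.817], TCP at [0.283, -0.557, 0.184] pointing down, gripper open.
Joint ranges: [-179.83, 179.83], [-69.29, 118.12], [-61.27, 80.66], [-181.25, 117.63], [-171.15, -9.14], [-177.46, 177.46]. Speed limits (degrees/s): [159.86, 159.86, 180, 180, 180, 180].

### API

Orientations are given as a 3x3 rotation matrix whose columns are the frame's x, y, z axes.
In Python, from station import r gives the robot as it stands.
- The arm moves only by the tool servo_tool, never from a script. Its arguments are lists of equal length, an entry for each row: "slide": the shift along the world's x, y, z in units of 60 mm (1.0 is 60 mm), a list of three; "twist": the turn, a rotation vector about the world's x, y, z in units of 6 degrees (1.0 is 6 degrees), a list of three; "gripper": the closure, from 0 (fully open) to 1 (shut). In form: {"slide": [[x, y, z], ...], "twist": [[wx, wy, wz], ...], "gripper": [gripper, ...]}. A call has 1 to 12 rows; each row shifts and turns the commanded pose from where the row before left it; what a row does not reach is not made up. A row lasts 1/8 s, in which the tool goes at most 62.5 mm and 10.7 degrees, less where a joint would pass 70% of its speed; a pose out of reach is approached as far as the arm can. A call is refused whole if a number of a shift passes 1 or a number of a turn 1, either way. A call with a gripper value outside its range is refused whole. The fingers move at their own pace and stop on an object; the grip force is fixed at half the most. Time passes only in rows, so rows that do not move let the fingers close. It gives the time, the measured TCP pose, the force and the opening at its end, in the units of the state.
- r.sense(): the state, without advancing time (a new reading comes with each control period).
- r.capture(name): name is "side" or "top"; returns a dict with "image" (384x512x3 uint8, blue, green, red), "intrinsics" (3x3 intrinsics, pixels), "k1" (the pictures are not rectified: a ray, as slopes to the right and down, at radius r is drawn at 1 + k1 r^2 times it, then the intrinsics apply), "R" (3x3) and "t" (3): a world point X has camera coordinates R X + t. Camera axes: x right, y down, z forward; pixel columns grow to the right and rows downward; lengths in m; the calibration is good to about 2 mm. A picture is of the moment at which its call begins. There is no depth.
- r.finish_job(): hands the job in, once; it reports no verdict.
The state is a dict: "time_s": time; "joints": joint angles; "joint_velocities": joint speeds; "effort": joint torques, N m; "tcp_pos": TCP position; "ee_rot": TCP orientation; "wrist_force": force on the tool from outside, world axes, zero at the start; "moment": the same for the moment, N m; "gripper_width": opening from 0.0 (shut) to 1.0 (fully open).
Only numpy, scipy, OpenCV 4.12 (cv2) and the standard library are available. Lean on these libraries where they do the work, as an engineer would, in place of code of your own. Each camera call takes 0.05 s, during which the arm holds its last target.

### The job

The clamp knob in the middle of the mixer's tilted vial disc has been left loose. Take the T-handled key out of the tool block, push its square tip fully home in the knob's square recess and, with the key, turn the knob clockwise to its stop; then draw the key out and stand it back in its pocket in the tool block. Leave the other things on the bench standing where they are.

Things in the scene. Friction and masses are not known exactly. Their poses are not given: they have to be found in the camera images.
- key: T-handled key, 118 mm long, about 0.16 kg, standing upright in the large middle pocket of the tool block. Origin: centre of the end face of its tip; z runs up the shank to the handle. Tip: steel square bar 12 mm across flats (sides parallel to the key's x and y) from z = 5 to 31 mm, tapering below that to 8 mm at the end. Round steel shank 14 mm thick, z = 31 to 92 mm
- key_grip (a point): middle of the key's handle, on its axis, 105 mm from the end of the tip; axes as the key's. The handle is a black plastic bar, 90 mm long (along x), 18 mm thick (along y), from 92 to 118 mm above the end of the tip, with flat sides facing +y and -y to grip
- recess_mouth (a point): centre of the mouth of the square recess in the flat top of the clamp knob. z points out of the recess along the knob's axis, 23 to 36 degrees from vertical, leaning to the mixer's front (the robot's side); x and y are parallel to the recess's sides and turn with the knob. Recess: 13.6 mm across flats, 22 mm deep, 3 mm 45 degree chamfer round the mouth
- recess_floor (a point): centre of the recess's floor, 22 mm below its mouth; the key's end rests here when fully home. Axes as recess_mouth. The knob is a dark ribbed steel cone, 60 mm across below and 51 mm at the top, with a bright steel middle, captive: it only turns
- clamp_knob (a joint): turn of the clamp knob, rad: grows clockwise as seen looking into the recess; 0 fully loose, 1.571 locked (a hard stop). Starts between 0.45 and 0.85. Turns with a steady friction of about 0.12 N m and stays where it is left. The key has about 0.14 rad of play in the recess either way, so it must be turned that much farther than the knob
- tool_block: white plastic block, 130 mm (its x) by 66 mm (its y) by 60 mm high, fixed to the bench; origin under its centre, z up. The key's pocket is in the middle; a stub driver, tweezers and a punch stand near its ends (x = +-46 mm), none higher than 96 mm above the bench. At the start the key's handle is within 0.35 rad of the block's x
- pocket_mouth (a point): centre of the mouth of the key's pocket at the block's top, 60 mm above the bench. The pocket is 18 mm square and 50 mm deep, upright, with a 3.5 mm 45 degree chamfer round its mouth. The key may stand in it at any turn about its own axis
- pocket_floor (a point): centre of the pocket's floor, 10 mm above the bench; the key's end rests here when it is put away
- amber_jar: brown jar with a pale cap, 58 mm thick, 90 mm high, standing loose between the mixer and the block; origin under its centre
- syringe_carton: grey carton 56 by 190 by 42 mm, lying loose beyond the middle; origin under its centre
- dish_stack: two clear dishes, 92 mm across, 30 mm high, loose, near the robot; origin under its centre
- beaker: glass beaker, 72 mm across, 85 mm high, loose, on the left; origin under its centre
- foam_tray: white open tray 70 by 200 by 30 mm, loose, on the right; origin under its centre
- wash_bottle: pale bottle, 68 mm thick, 150 mm high, loose, far left; origin under its centre
- mixer: disc mixer, fixed to the bench: white base 190 by 150 by 48 mm, origin under the pivot of its head, front to its -x, z up. The head's tilt is clamped tight. On it is an aluminium disc, 184 mm across, its top 31 mm below the recess mouth, with 7 amber vials clipped on at 52 mm and more from the axis, none rising more than 14 mm above the disc

How it is judged (in metres and radians):
On the way, in this order (a step that is already met when the one before it is completed fails the run):
1. the key's tip is fully home in the recess while the knob is still loose (distance between key and recess_floor below 0.006 m and angle between the z axis of key and the z axis of recess_floor, either way round below 0.14 rad and value of joint clamp_knob below 1.15 rad), for 0.1 s.
2. the knob is turned to its stop with the key in the recess (distance between key and recess_floor below 0.012 m and value of joint clamp_knob above 1.5 rad), for 0.1 s.
At the end, for the whole second after the job is handed in: The clamp knob is at its stop (within 0.1 rad), and the key stands in its pocket in the tool block, its end within 12 mm of the centre of the pocket's floor, within 0.26 rad of upright, at rest (value of joint clamp_knob above 1.47 rad and distance between key and pocket_floor below 0.012 m and angle between key's own z axis and vertical below 0.26 rad and linear speed of key below 0.02 m/s); the robot touches nothing.
It fails at once if a loose bystander is moved by more than 30 mm or knocked over (distance of any of amber_jar, syringe_carton, dish_stack, beaker, foam_tray, wash_bottle from where it was at the start of the episode above 0.03 m or angle between any of amber_jar, beaker, wash_bottle's own z axis and vertical above 0.6 rad).
It also fails if it takes over 54 s, if anything falls off the work surface, if the arm or the gripper's body presses on something with over 40 N, if the wrist force passes 120 N, or if a joint passes its speed limit or range.

## Working session

There is one attempt and no reset: what is moved stays moved. The work goes in short steps, Python scripts to look and compute and a tool call to move; the robot and the scene stay as the last step left them, time stands still between calls to the robot, and variables do not carry over. Pictures are saved under pics/ and viewed, and the job is handed in when it is done.

Besides the shell and the picture viewer there is one more tool, called after "Emit:" by a JSON object that holds its "name" and its "arguments", one argument or row to a line. servo_tool: Moves the arm, as the interface text tells. Its arguments: {"type":"object","properties":{"slide":{"type":"array","items":{"type":"array","items":{"type":"number"}}},"twist":{"type":"array","items":{"type":"array","items":{"type":"number"}}},"gripper":{"type":"array","items":{"type":"number"}}},"required":["slide","twist","gripper"]}

```bash
ls; mkdir -p pics
python3 - <<'E'
from station import r
import cv2,pickle
s=r.sense(); print({k:s[k] for k in('time_s','tcp_pos','ee_rot','gripper_width','wrist_force')})
for n in('side','top'):
    c=r.capture(n); cv2.imwrite(f'pics/{n}0.png',c['image']); pickle.dump(c,open(f'{n}0.pkl','wb'))
    print(n,c['intrinsics'],c['k1'],c['R'],c['t'])
E
```

```text
pics
{'time_s': 0.0, 'tcp_pos': array([ 0.2826422 , -0.55666945,  0.18305644]), 'ee_rot': array([[-8.91735591e-01, -4.52555498e-01, -1.07611821e-03],
       [-4.52556765e-01,  8.91733588e-01,  1.89278306e-03],
       [ 1.03021372e-04,  2.17486660e-03, -9.99997630e-01]]), 'gripper_width': 0.9994607597732852, 'wrist_force': array([0.82846614, 0.11562377, 0.31991381])}
side [[393.00288645   0.         254.70795272]
 [  0.         393.00288645 188.59872993]
 [  0.           0.           1.        ]] -0.07759300687939152 [[-0.99776368 -0.06612994 -0.00971939]
 [-0.02835951  0.55051331 -0.83434455]
 [ 0.06052581 -0.83220306 -0.5511576 ]] [0.5816544  0.12943689 1.13893383]
top [[378.13710861   0.         258.45664673]
 [  0.         378.13710861 185.97407461]
 [  0.           0.           1.        ]] -0.12653885507280066 [[ 0.0263611  -0.99949234 -0.01789312]
 [-0.98882475 -0.02344404 -0.1472277 ]
 [ 0.14673348  0.02157424 -0.98894077]] [0.01044232 0.58304213 1.35648364]
```

View pics/side0.png

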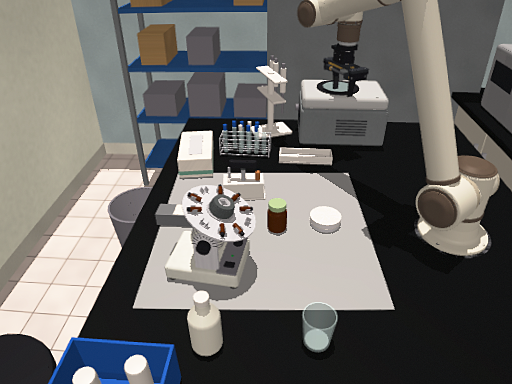

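View pics/top0.png

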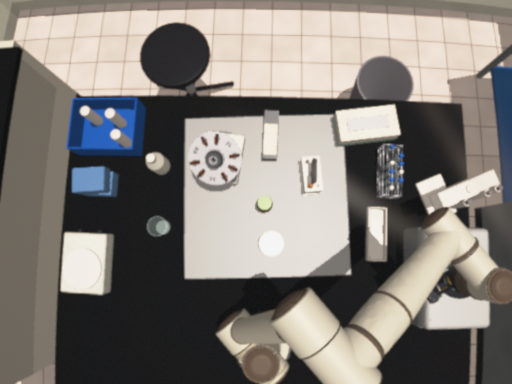

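The side view shows the mixer disc at about (220,207), the block behind it at (243,185) and the jar at (277,215). The top view shows the disc at (215,158), the block at (312,174), the jar at (264,204), the dishes at (271,243) and the carton at (270,135). Next I'll enlarge the disc and the block.

```bash
cat > h.py <<'E'
import numpy as np,cv2,pickle
def load(n): return pickle.load(open(n+'.pkl','rb'))
def proj(c,X):
    X=np.atleast_2d(X); p=X@c['R'].T+c['t']; s=p[:,:2]/p[:,2:]
    s=s*(1+c['k1']*(s**2).sum(1,keepdims=True)); K=c['intrinsics']
    return s*[K[0,0],K[1,1]]+K[:2,2]
def ray(c,uv):
    K=c['intrinsics']
    s=cv2.undistortPoints(np.array([[uv]],float),K,np.array([c['k1'],0,0,0,0.]),None,None).ravel()
    for _ in range(5): pass
    d=c['R'].T@np.r_[s,1]; o=-c['R'].T@c['t']; return o,d/np.linalg.norm(d)
def onz(c,uv,z):
    o,d=ray(c,uv); return o+d*(z-o[2])/d[2]
def tri(c1,u1,c2,u2):
    o1,d1=ray(c1,u1);o2,d2=ray(c2,u2)
    s=np.linalg.lstsq(np.c_[d1,-d2],o2-o1,rcond=None)[0]
    a=o1+d1*s[0];b=o2+d2*s[1]; return (a+b)/2,np.linalg.norm(a-b)
def crop(c,x0,y0,w,h,k,name):
    cv2.imwrite(name,cv2.resize(c['image'][y0:y0+h,x0:x0+w],None,fx=k,fy=k,interpolation=cv2.INTER_CUBIC))
E
python3 - <<'E'
from h import *
s=load('side0');t=load('top0')
for c in(s,t): print(-c['R'].T@c['t'])
crop(s,160,150,130,100,6,'pics/s1.png')
crop(t,180,110,80,90,6,'pics/t1.png')
crop(t,280,130,60,80,7,'pics/t2.png')
E
```

```text
[0.51508951 0.91503225 0.74138033]
[ 0.37720966 -0.00515921  1.42750877]
```

View pics/s1.png

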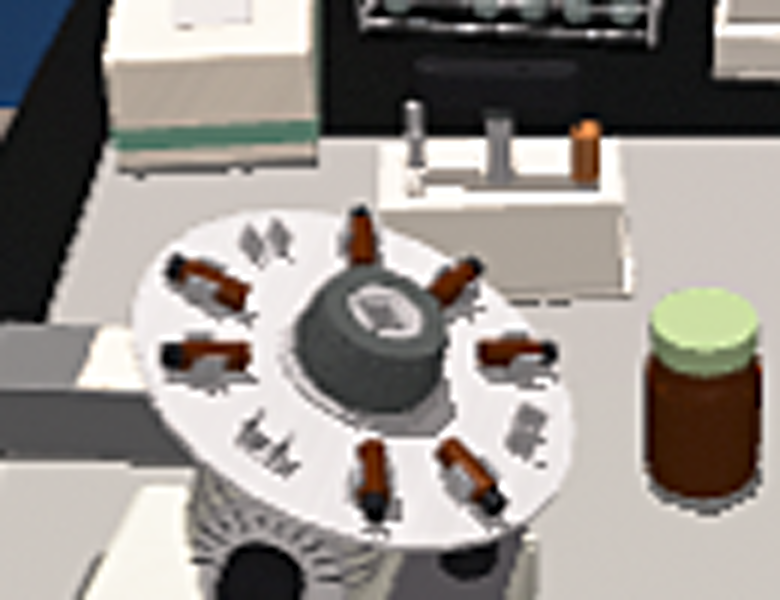

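View pics/t1.png

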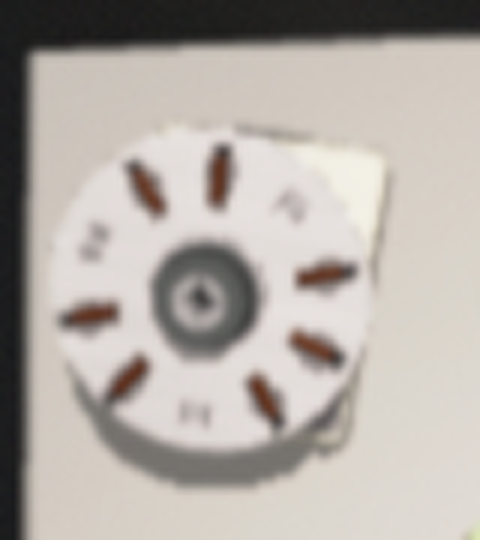

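View pics/t2.png

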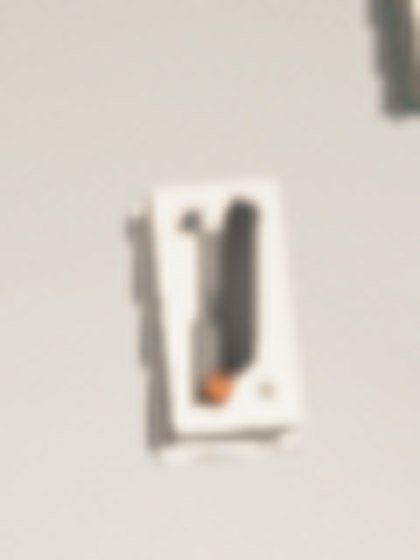

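The recess shows as a small diamond in the side view at about (223.5,202), and the knob top is at (214,159) in the top view. The handle is the dark bar at (314,171) in the top view. Next I'll segment and measure these.

Run:
```python
from h import *
s=load('side0');t=load('top0')
# block in top view
im=t['image']; g=im.min(axis=2)
sub=g[140:205,290:335]
print('bench',np.median(sub[:10]), 'block', im[160,303], im[185,318],'handle',im[170,314])
m=(im.max(axis=2)<75).astype(np.uint8); m[:140]=0;m[205:]=0;m[:,:290]=0;m[:,335:]=0
cs,_=cv2.findContours(m,cv2.RETR_EXTERNAL,cv2.CHAIN_APPROX_NONE); c=max(cs,key=cv2.contourArea); print(cv2.minAreaRect(c),cv2.boundingRect(c))
np.set_printoptions(precision=4,suppress=True,linewidth=180)
for k in range(5):pass
w=((g>222)).astype(np.uint8); w[:150]=0;w[200:]=0;w[:,:295]=0;w[:,328:]=0
w=cv2.morphologyEx(w,cv2.MORPH_CLOSE,np.ones((9,9)))
cs,_=cv2.findContours(w,cv2.RETR_EXTERNAL,cv2.CHAIN_APPROX_NONE); b=max(cs,key=cv2.contourArea);R=cv2.minAreaRect(b);print(R)
P=[onz(t,p,0.06) for p in cv2.boxPoints(R)];P=np.array(P);print(P,P.mean(0),np.linalg.norm(np.diff(P,axis=0),axis=1))
R=cv2.minAreaRect(c);P=np.array([onz(t,p,0.128) for p in cv2.boxPoints(R)]);print(P,P.mean(0),np.linalg.norm(np.diff(P,axis=0),axis=1))
# side handle
im=s['image'];print(im[161,243],im[157,243])
crop(s,220,150,50,50,12,'pics/s2.png'); crop(s,205,188,36,32,20,'pics/s3.png')
print(proj(s,P), proj(s,P.mean(0)))
```

```text
bench 204.0 block [234 240 244] [193 208 217] handle [ 90  95 100]Traceback (most recent call last):
  File "<stdin>", line 8, in <module>
ValueError: max() iterable argument is empty
```

Run:
```python
from h import *
np.set_printoptions(precision=4,suppress=True,linewidth=220)
s=load('side0');t=load('top0')
print(t['image'].max(axis=2)[154:196,298:326])
print(s['image'].max(axis=2)[157:170,225:262])
crop(s,220,150,50,50,12,'pics/s2.png'); crop(s,205,188,36,32,20,'pics/s3.png')
```

```text
[[220 220 221 ... 220 220 220]
 [221 221 221 ... 220 220 220]
 [220 220 221 ... 221 221 220]
 ...
 [227 225 215 ... 227 227 226]
 [227 226 221 ... 226 227 227]
 [227 227 225 ... 227 227 226]]
[[ 20  19  21  21  21  19  22  21  18  20  18  18  17  17  17  22  12  10   7  10  10   8   9   9   7  15  17  14  15   9   6   5   3   0   1  11  13]
 [ 22  20  21  17  20  18  17  18  18  19  20  19  21  17  19  21  20  21  22  20  17  19  20  17  20  19  20  18  19  19  19  19  19  19  19  18  10]
 [ 21  21  19  20  18  27  33  31  27  27  24  22  21  24  23  23  19  17  18  16  17  18  18  17  18  16  18  15  19  16  18  19  19  23  20  21  20]
 [ 20  22  20  18  38  41  41  41  40  40  39  40  40  40  39  40  39  38  40  39  40  39  40  40  41  40  44  45  42  40  36  23  20  20  20  19  21]
 [ 22  20  20  19  32  40  51  45  42  40  40  40  40  40  41  42  42  43  42  43  42  32  29  40  42  41  41  41  42  45  43  27  19  18  21  17  20]
 [ 20  22  21  19  20  25  28  27  32  32  32  33  33  33  33  35  34  36  37  34  38  36  36  36  38  39  37  39  38  37  28  25  22  20  22  21  20]
 [
[... 355 characters left out ...]
24  25  23  25  23  25  24  26  25  27  25  27  24  23  25  23  24  24  22  22  19  19  19  21]
 [ 20  15   9  45  19  14  20  26  24  22  27  25  24  25  24  23  23  24  23  23  25  25  24  23  25  24  24  23  24  25  24  21  19  20  21  20  22]
 [ 19  13  88 247 175  59  19  24  25  25  24  24  25  25  27  22  22  19  21  23  23  23  24  26  27  26  25  25  24  24  27  22  18  20  18  20  21]
 [ 18  12  56 146 141  64  17  21  20  21  20  20  20  21  18  34  47  47  41  39  28  21  20  21  22  19  22  21  24  23  21  19  18  18  19  20  21]
 [ 20  13  53 126 137  63  17  17  20  21  18  20  21  19  17  31  55  57  56  56  33  18  19  20  21  21  21  21  21  19  18  19  12  13  17  17  19]]
```

View pics/s2.png

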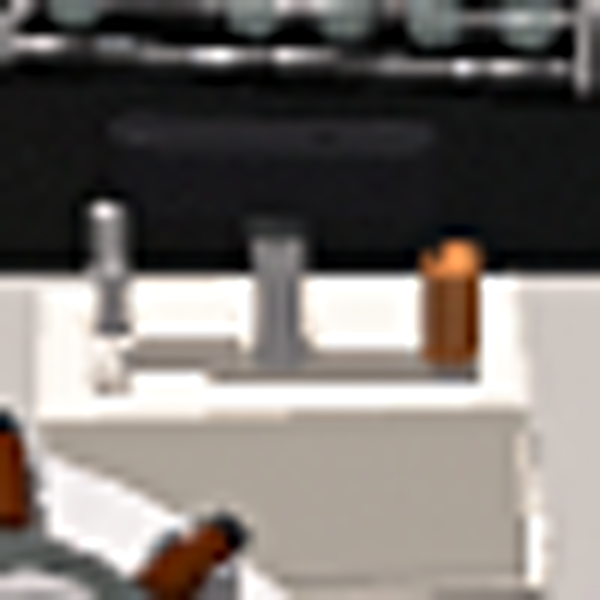

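View pics/s3.png

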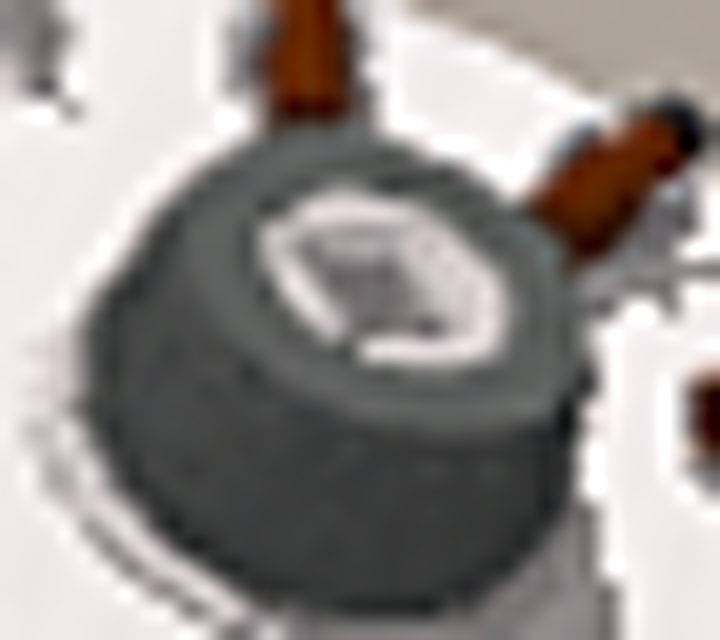

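Run:
```python
from h import *
import sys
np.set_printoptions(precision=4,suppress=True,linewidth=220,threshold=100000)
t=load('top0')
print(t['image'].max(axis=2)[154:196,298:326])
```

```text
[[220 220 221 220 220 221 221 221 221 221 221 221 221 221 221 222 222 223 222 223 223 222 221 221 221 220 220 220]
 [221 221 221 221 222 223 223 224 224 224 224 225 225 226 228 229 230 231 232 232 231 227 222 221 220 220 220 220]
 [220 220 221 223 228 231 232 233 234 235 235 237 237 238 237 237 238 239 240 241 240 235 225 221 221 221 221 220]
 [220 220 218 223 237 240 241 241 242 242 242 243 243 243 239 231 230 236 240 243 243 238 226 221 221 221 221 221]
 [220 220 215 218 240 244 244 244 242 241 242 243 244 242 227 184 177 199 223 239 243 239 227 221 221 221 221 221]
 [219 223 214 214 241 244 244 242 233 224 230 239 243 236 191 124 109 129 177 229 242 240 228 221 221 221 221 221]
 [210 215 199 206 240 244 243 233 197 172 196 230 240 224 150  92  87  97 146 218 241 240 229 222 222 221 221 221]
 [184 178 168 193 237 243 241 217 159 141 176 225 234 207 127  85  87  96 145 218 241 241 230 223 222 221 221 221]
 [168 159 156 182 232 243 239 210 165 152 172 210 216 178 114  86  87  99 154 223 242 242 233 224 221 221 221 221]
 [171 160 154 176 226 242 242 230 216 198 178 179 175 144 102  87
[... 3030 characters left out ...]
 227 225]
 [226 224 211 159 150 148 181 234 243 243 243 243 242 242 242 239 237 234 232 232 230 228 226 228 231 230 226 225]
 [227 225 212 161 150 145 160 212 228 228 226 225 223 221 218 209 201 191 188 188 185 184 198 216 225 227 226 226]
 [226 225 213 162 152 147 147 176 193 194 191 189 185 183 182 180 177 174 171 168 172 189 220 231 232 228 226 226]
 [227 225 215 171 164 172 180 205 215 219 219 218 217 218 219 220 221 221 217 209 210 214 226 231 229 227 227 226]
 [227 226 221 199 195 217 227 234 234 232 228 223 223 225 226 229 231 233 231 227 226 222 223 225 225 226 227 227]
 [227 227 225 218 214 226 234 236 235 229 223 218 217 220 221 223 226 229 229 228 227 226 225 225 226 227 227 226]]
```

```bash
cat > m1.py <<'E'
from h import *
np.set_printoptions(precision=4,suppress=True,linewidth=180)
s=load('side0');t=load('top0')
G=t['image'].max(axis=2).astype(float)
def cross(row,a,b,lev):
    # subpixel crossing scanning from a to b
    st=1 if b>a else -1
    for x in range(a,b,st):
        v0,v1=G[row,x],G[row,x+st]
        if (v0-lev)*(v1-lev)<=0 and v0!=v1: return x+st*(lev-v0)/(v1-v0)
# block edges
L=[(cross(r_,306 if r_<185 else 307,298,200),r_) for r_ in range(160,188)]
Rr=[(cross(r_,319,326,233.5),r_) for r_ in range(158,188)]
def crossc(col,a,b,lev):
    st=1 if b>a else -1
    for y in range(a,b,st):
        v0,v1=G[y,col],G[y+st,col]
        if (v0-lev)*(v1-lev)<=0 and v0!=v1: return y+st*(lev-v0)/(v1-v0)
T=[(c,crossc(c,158,153,232)) for c in list(range(304,311))]
B=[(c,crossc(c,188,194,230)) for c in range(306,313)]
def line(p):
    P=np.array([onz(t,q,0.06)[:2] for q in p if None not in q]); c=P.mean(0); u=np.linalg.svd(P-c)[2][0]; return c,u,np.abs((P-c)@[-u[1],u[0]]).max()
l,rr,tt,bb=map(line,(L,Rr,T,B))
for q in(l,rr,tt,bb):print(q, np.degrees(np.arctan2(q[1][1],q[1][0]))%180)
def X(a,b):
    k=np.linalg.solve(np.c_[a[1],-b[1]],b[0]-a[0]);return a[0]+k[0]*a[1]
C=np.array([X(l,tt),X(rr,tt),X(rr,bb),X(l,bb)]);print('corners',C,'ctr',C.mean(0),[np.linalg.norm(C[i]-C[(i+1)%4]) for i in range(4)])
# handle
HR=[(cross(r_,314,322,168),r_) for r_ in range(160,180)]
HL=[(cross(r_,313,308,125),r_) for r_ in range(160,180)]
def lz(p,z):
    P=np.array([onz(t,q,z)[:2] for q in p if None not in q]); c=P.mean(0); u=np.linalg.svd(P-c)[2][0]; return c,u,np.abs((P-c)@[-u[1],u[0]]).max()
for p in(HL,HR):
    q=lz(p,.128);print('handle side',q,np.degrees(np.arctan2(q[1][1],q[1][0]))%180)
m=(G<130).astype(np.uint8);m[:156]=0;m[184:]=0;m[:,:306]=0;m[:,319:]=0
cs,_=cv2.findContours(m,cv2.RETR_EXTERNAL,cv2.CHAIN_APPROX_NONE);c=max(cs,key=cv2.contourArea);R=cv2.minAreaRect(c);print(R)
P=np.array([onz(t,p,.128) for p in cv2.boxPoints(R)]);print(P.mean(0),P)
M=cv2.moments(m,True);mc=(M['m10']/M['m00'],M['m01']/M['m00']);print('centroid',mc,onz(t,mc,.128))
# side: shank x at block, handle ends
p,e=tri(t,mc,s,(242.6,160.5));print('tri',p,e)
E
python3 m1.py
```

```text
(array([ 0.6304, -0.1386]), array([-0.9977, -0.0674]), np.float64(0.012921885633897049)) 3.8625118597886114
(array([ 0.6358, -0.2045]), array([-0.9932, -0.1162]), np.float64(0.0005790325163208964)) 6.675045338115979
(array([ 0.6975, -0.1521]), array([ 0.0952, -0.9955]), np.float64(0.00014308003618333033)) 95.4630969042662
(array([ 0.5718, -0.1602]), array([ 0.3005, -0.9538]), np.float64(0.006838333080492776)) 107.48523001428555
corners [[ 0.6958 -0.1342]
 [ 0.7017 -0.1968]
 [ 0.5875 -0.2101]
 [ 0.5663 -0.143 ]] ctr [ 0.6378 -0.171 ] [np.float64(0.06282318861570246), np.float64(0.11502858332399776), np.float64(0.07042412240991087), np.float64(0.12972207178223394)]
handle side (array([ 0.6327, -0.1585]), array([-0.996 ,  0.0894]), np.float64(0.0026677696584114126)) 174.87133190172403
handle side (array([ 0.6331, -0.1769]), array([-1.    ,  0.0082]), np.float64(0.0004787320988648565)) 179.53004032830756
((312.5, 170.5), (23.0, 5.0), 90.0)
[ 0.6294 -0.1644  0.128 ] [[ 0.6701 -0.1554  0.128 ]
 [ 0.6706 -0.173   0.128 ]
 [ 0.5887 -0.1732  0.128 ]
 [ 0.5883 -0.1558  0.128 ]]
centroid (313.0086956521739, 171.09565217391304) [ 0.6271 -0.1661  0.128 ]
tri [ 0.6289 -0.1659  0.1304] 0.004418879007749177
```

```bash
cat >> m1.py <<'E'
print('----')
fe=[(c,crossc(c,164,153,165)) for c in (313,314,315)]
ne=[(c,crossc(c,176,190,165)) for c in (311,312,313)]
print(fe,ne)
print('far end',np.mean([onz(t,p,.128) for p in fe],0),'near end bottom',np.mean([onz(t,p,.102) for p in ne],0),'or top',np.mean([onz(t,p,.128) for p in ne],0))
B=[(c,crossc(c,188,194,213)) for c in range(306,313)]
print('block near',B,np.array([onz(t,p,.06) for p in B if None not in p])[[0,-1]])
# handle ends in side view
G=s['image'].max(axis=2).astype(float)
le=cross(161,232,226,30);re=cross(161,252,259,30);print('side ends',le,re,onz(s,(le,160.8),.128),onz(s,(re,160.8),.128))
# block top far edge etc in side
E
python3 m1.py | sed -n '/----/,$p'
```

```text
----
[(313, np.float64(158.31666666666666)), (314, np.float64(158.1764705882353)), (315, np.float64(158.4857142857143))] [(311, np.float64(183.3181818181818)), (312, np.float64(183.50877192982455)), (313, np.float64(183.29508196721312))]
far end [ 0.6729 -0.1695  0.128 ] near end bottom [ 0.5877 -0.166   0.102 ] or top [ 0.5836 -0.1628  0.128 ]
block near [(306, np.float64(191.42857142857142)), (307, np.float64(191.44117647058823)), (308, np.float64(191.37142857142857)), (309, np.float64(191.33333333333334)), (310, np.float64(191.26315789473685)), (311, np.float64(191.21052631578948)), (312, np.float64(191.13888888888889))] [[ 0.5641 -0.1493  0.06  ]
 [ 0.5657 -0.1712  0.06  ]]
side ends 228.84615384615384 255.8125 [ 0.6751 -0.1668  0.128 ] [ 0.5895 -0.171   0.128 ]
```

```bash
cat > m2.py <<'E'
from h import *
from scipy.optimize import least_squares
np.set_printoptions(precision=4,suppress=True,linewidth=180)
s=load('side0');t=load('top0')
def rimpts(c,ctr,a,b,ang,dbg):
    g=cv2.GaussianBlur(c['image'],(0,0),0.7).min(axis=2).astype(float); out=[]
    vis=cv2.resize(c['image'],None,fx=5,fy=5,interpolation=cv2.INTER_CUBIC)
    for th in np.radians(np.arange(0,360,4)):
        q=np.array([a*np.cos(th),b*np.sin(th)]);R=np.array([[np.cos(ang),-np.sin(ang)],[np.sin(ang),np.cos(ang)]]);q=R@q
        k=np.arange(0.85,1.17,0.005); P=ctr+k[:,None]*q
        v=cv2.remap(g.astype(np.float32),P[:,0].astype(np.float32)[None],P[:,1].astype(np.float32)[None],cv2.INTER_LINEAR)[0]
        d=np.gradient(v); i=np.argmin(d)
        if d[i]<-0.6 and v[max(i-6,0)]>215: out.append(P[i]); cv2.circle(vis,tuple(int(x) for x in (P[i]+.5)*5),2,(0,0,255),-1)
    cv2.imwrite(dbg,vis[int(ctr[1]*5-220):int(ctr[1]*5+220),int(ctr[0]*5-260):int(ctr[0]*5+260)]); return np.array(out)
ps=rimpts(s,np.array([218.8,213]),40,24,np.radians(28),'pics/rs.png')
pt=rimpts(t,np.array([215,158.3]),26.6,26.8,0,'pics/rt.png')
print(len(ps),len(pt))
rs=[ray(s,p) for p in ps];rt=[ray(t,p) for p in pt]
def res(x,rays):
    c=x[:3];n=np.array([np.sin(x[3])*np.cos(x[4]),np.sin(x[3])*np.sin(x[4]),np.cos(x[3])]);o=[]
    for O,d in rays:
        h=O+d*((c-O)@n)/(d@n);o.append(np.linalg.norm(h-c)-.092)
    return np.array(o)*1000
for nm,rays in(('both',rs+rt),('side',rs),('top',rt)):
  for x0 in ([.6,.15,.17,.5,np.pi],):
    f=least_squares(res,x0,args=(rays,),loss='soft_l1',f_scale=1.)
    x=f.x;n=np.array([np.sin(x[3])*np.cos(x[4]),np.sin(x[3])*np.sin(x[4]),np.cos(x[3])])
    print(nm,'c',x[:3],'tilt',np.degrees(x[3]),'az',np.degrees(x[4]),'rms med',np.median(np.abs(f.fun)),'mouth',x[:3]+.031*n, proj(s,x[:3]+.031*n),proj(t,x[:3]+.031*n))
E
python3 m2.py
```

```text
60 9
both c [0.6554 0.1663 0.1793] tilt 23.1017596763646 az 171.62330201738956 rms med 0.6685571779598831 mouth [0.6434 0.1681 0.2078] [[223.4804 201.5074]] [[214.8717 159.4906]]
side c [0.6549 0.1682 0.1806] tilt 23.221824776940796 az 171.99065013663383 rms med 0.5253576476314248 mouth [0.6428 0.1699 0.2091] [[223.609  201.5126]] [[214.2724 159.5772]]
top c [0.3054 0.0512 1.4156] tilt 100.24434776539637 az 233.21722371497876 rms med 1.3877787807814457e-14 mouth [0.2872 0.0267 1.4101] [[ 344.8538 -146.8232]] [[ 146667.1207 -391597.4956]]
```

```bash
python3 -c "
import cv2,numpy as np
a=cv2.imread('pics/rs.png');b=cv2.imread('pics/rt.png');print(a.shape,b.shape)
cv2.imwrite('pics/rim.png',np.vstack([a,b])[:, :])
im=cv2.imread('pics/rim.png');cv2.imwrite('pics/rim.png',cv2.resize(im,None,fx=.66,fy=.66))"
```

```text
(440, 520, 3) (440, 520, 3)
```

View pics/rim.png

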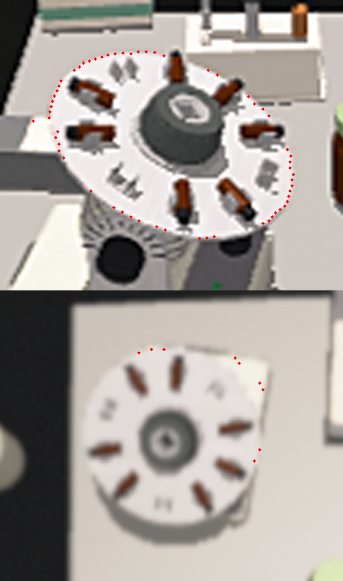

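```bash
sed -i 's/v\[max(i-6,0)\]>215/v[max(i-6,0)]>vt/; s/def rimpts(c,ctr,a,b,ang,dbg)/def rimpts(c,ctr,a,b,ang,dbg,vt=215,dt=.6)/; s/d\[i\]<-0.6/d[i]<-dt/; s#rt.png.)#rt.png'"'"',205,.35)#' m2.py
sed -i 's#^print(len(ps)#M=[p for p in pt];I=t["image"];print(I[135,212],I[158,190],I[158,185],I[130,200],I[172,238],I[158,250]);print(len(ps)#' m2.py
python3 m2.py
```

```text
[221 223 230] [216 219 225] [160 167 173] [189 197 206] [166 173 181] [203 212 217]
60 33
both c [0.6542 0.172  0.1835] tilt 23.14631619291488 az 172.89757196664158 rms med 0.7253417176877747 mouth [0.6421 0.1735 0.212 ] [[223.629 201.409]] [[213.0435 159.5691]]
side c [0.6549 0.1682 0.1806] tilt 23.221824776940796 az 171.99065013663383 rms med 0.5253576476314248 mouth [0.6428 0.1699 0.2091] [[223.609  201.5126]] [[214.2724 159.5772]]
top c [0.6531 0.1664 0.2133] tilt 43.57499065974888 az 199.85173544136745 rms med 1.5577447815569716 mouth [0.633  0.1591 0.2358] [[227.7707 189.6158]] [[216.3395 160.8176]]
```

View pics/rt.png

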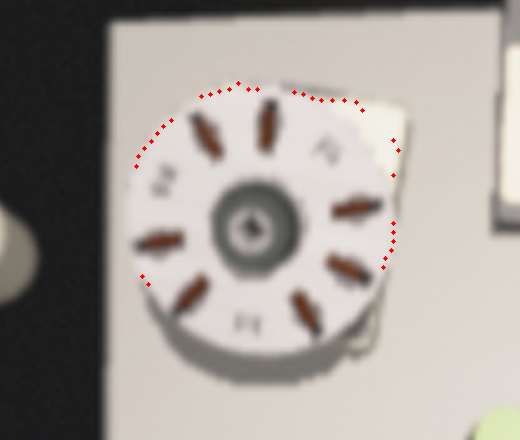

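```bash
cat > m3.py <<'E'
from h import *
np.set_printoptions(precision=4,suppress=True,linewidth=200,threshold=99999)
s=load('side0');t=load('top0')
print(s['image'][:,:,1][193:212,212:236]); print(t['image'][:,:,1][150:170,204:224])
for nm,c,(x0,y0,x1,y1),lv in(('s',s,(216,196,231,207),130),('t',t,(208,153,219,165),125)):
    g=c['image'][:,:,1].astype(np.uint8); m=np.zeros_like(g); m[y0:y1,x0:x1]=(g>lv)[y0:y1,x0:x1]
    k=8; G=cv2.resize(g[y0-2:y1+2,x0-2:x1+2],None,fx=k,fy=k,interpolation=cv2.INTER_LINEAR)
    M=(G>lv).astype(np.uint8); n,lab,st,ce=cv2.connectedComponentsWithStats(M)
    cs,_=cv2.findContours(M,cv2.RETR_EXTERNAL,cv2.CHAIN_APPROX_NONE)
    for q in cs:
        if cv2.contourArea(q)>k*k*15:
            (ex,ey),ax,an=cv2.fitEllipse(cv2.convexHull(q)); print(nm,(ex+.5)/k-.5+x0-2,(ey+.5)/k-.5+y0-2,np.array(ax)/k,an)
E
python3 m3.py
```

```text
[[233 233 233 240 250 192  75  10  16  10  58 123 245 242 236 237 239 239 239 239 246 254 252 208]
 [233 234 236 242 255 194  83  70  80  76 101 121 217 250 245 242 242 240 239 242 247 188 123 155]
 [234 237 245 234 168 109  93 100 101  99  98  95 100 135 214 255 254 246 242 251 195 102  43  50]
 [238 248 200 120  92  93  97  97  94  91  90  88  85  85  94 100 173 251 255 249 133  44  34  38]
 [248 200 110  86  89  92  91  86  98 140 150 113  74  80  84  83  90 139 229 160  63  33  39  35]
 [196 101  82  92  96  95  73 122 205 219 218 218 206 178 130  92  86  90 108  58  23  29  34  28]
 [115  61  90  98  97  89 171 183 171 170 158 156 166 181 188 152  90  89  96  99  54  24  22  12]
 [ 73  68  91  97  94  86 177 168 117 151 160 168 157 195 186 209 155  96  90  98 105  42   6  49]
 [ 61  72  89  97  95  88 146 211 148 109 109 111 106 166 202 202 211 167 104  95 102  62 100 129]
 [ 61  76  81  95  97  92  87 210 203 125 105 109 108 133 183 207 201 216 125  92  99  96 135 138]
 [ 71  73  76  86  97  95  88 123 214 180 123 109 109 129 157 190 200 213 142  94  93  91 103 118]
 [ 73  73  
[... 1971 characters left out ...]
21 143 148 147 145 131 111  98  91  80  75 103 156 205]
 [216 210 182 138 105  96  99 109 116 115 110 102  96  92  86  81 103 145 190 215]
 [217 216 204 161 123 105  98  96  97  97  95  91  89  89  96 113 148 187 213 219]
 [217 218 214 188 152 127 112 104  99  98  96  93  92 103 134 169 193 213 218 220]
 [206 217 218 212 188 157 134 123 118 117 114 112 119 143 181 208 216 219 220 220]
 [171 207 218 219 213 190 161 149 147 146 145 144 156 185 211 218 220 220 221 221]]
s 223.87781238555908 201.52026176452637 [ 8.2342 13.4541] 114.60675048828125
s 227.89009475708008 193.91954970359802 [ 7.0506 10.0051] 112.34750366210938
t 212.55842113494873 160.01632499694824 [9.2414 9.6007] 143.81842041015625
```

Run:
```python
from h import *
np.set_printoptions(precision=4,suppress=True)
s=load('side0');t=load('top0')
for a,b in (((223.88,201.52),(212.56,160.02)),((223.6,201.5),(212.9,159.8))):
    print(tri(s,a,t,b))
print(onz(t,(264,204),.09))
# knob-top edge ring in side: also rectify mouth plane
th=np.radians(23.2);az=np.radians(172);n=np.array([np.sin(th)*np.cos(az),np.sin(th)*np.sin(az),np.cos(th)])
m=tri(s,(223.88,201.52),t,(212.56,160.02))[0]
ex=np.cross([0,1,0],n);ex/=np.linalg.norm(ex);ey=np.cross(n,ex);print(ex,ey,n)
W=300;k=0.0002
uu,vv=np.meshgrid((np.arange(W)-W/2)*k,(np.arange(W)-W/2)*k)
out=[]
for c,mm in((s,m),(t,m)):
    o=-c['R'].T@c['t']
    # shift so each view is self-consistent
    X=mm+uu.ravel()[:,None]*(-ey)+vv.ravel()[:,None]*(-ex)   # image up=+ex, left=+ey
    p=proj(c,X).astype(np.float32).reshape(W,W,2)
    out.append(cv2.remap(c['image'],p[...,0],p[...,1],cv2.INTER_CUBIC))
im=np.hstack(out)
for i in(0,1):
    for rr in(68,49):
        pass
cv2.imwrite('pics/rect.png',im)
```

```text
(array([0.6408, 0.175 , 0.2126]), np.float64(0.0008712876710461299))
(array([0.6417, 0.174 , 0.212 ]), np.float64(0.0007876915524046609))
[0.5114 0.0026 0.09  ]
[ 0.9205 -0.      0.3907] [ 0.0214  0.9985 -0.0505] [-0.3901  0.0548  0.9191]
```

View pics/rect.png

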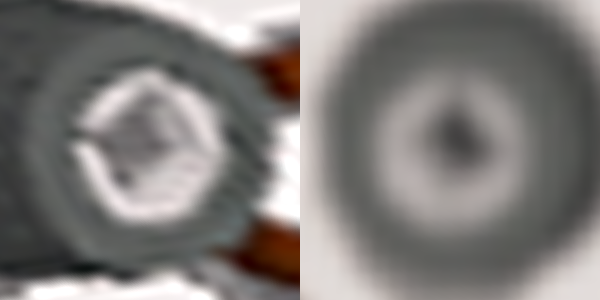

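Run:
```python
import cv2,numpy as np
im=cv2.imread('pics/rect.png')
a=cv2.resize(im[50:250,50:250],None,fx=3,fy=3,interpolation=cv2.INTER_CUBIC)
a=cv2.convertScaleAbs(a,alpha=1.2,beta=-40)
cv2.imwrite('pics/rect2.png',a)
```

```text
(no output)
```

View pics/rect2.png

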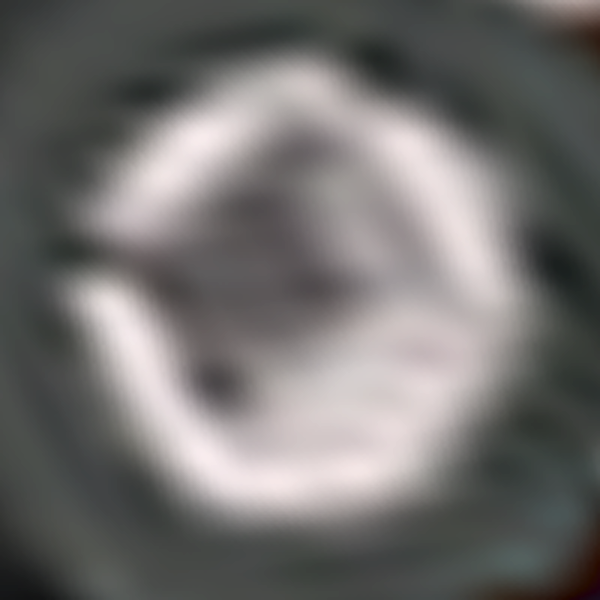

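Run:
```python
import cv2,numpy as np
im=cv2.cvtColor(cv2.imread('pics/rect.png'),cv2.COLOR_BGR2GRAY).astype(float)[:,:300]
for sg in(2,4):
  g=cv2.GaussianBlur(im,(0,0),sg);gx=np.gradient(g,axis=1);gy=-np.gradient(g,axis=0)
  yy,xx=np.mgrid[:300,:300]
  for cx,cy in((150,145),(145,140),(148,150)):
    for R in(40,48,54):
      m=(xx-cx)**2+(yy-cy)**2<R*R
      z=((gx+1j*gy)**4/(np.hypot(gx,gy)**2+1e-9))[m].sum()
      # edge orientation = gradient orientation mod 90
      print(sg,cx,cy,R,'edge from right CCW mod90: %.1f'%((np.degrees(np.angle(z))/4)%90), 'coh %.2f'%(abs(z)/(np.hypot(gx,gy)**2)[m].sum()))
```

```text
2 150 145 40 edge from right CCW mod90: 33.4 coh 0.44
2 150 145 48 edge from right CCW mod90: 35.5 coh 0.48
2 150 145 54 edge from right CCW mod90: 35.2 coh 0.52
2 145 140 40 edge from right CCW mod90: 36.6 coh 0.56
2 145 140 48 edge from right CCW mod90: 36.4 coh 0.56
2 145 140 54 edge from right CCW mod90: 35.7 coh 0.49
2 148 150 40 edge from right CCW mod90: 34.2 coh 0.38
2 148 150 48 edge from right CCW mod90: 34.1 coh 0.41
2 148 150 54 edge from right CCW mod90: 35.4 coh 0.49
4 150 145 40 edge from right CCW mod90: 34.2 coh 0.48
4 150 145 48 edge from right CCW mod90: 35.3 coh 0.53
4 150 145 54 edge from right CCW mod90: 35.0 coh 0.55
4 145 140 40 edge from right CCW mod90: 36.6 coh 0.59
4 145 140 48 edge from right CCW mod90: 36.0 coh 0.59
4 145 140 54 edge from right CCW mod90: 35.4 coh 0.52
4 148 150 40 edge from right CCW mod90: 34.3 coh 0.44
4 148 150 48 edge from right CCW mod90: 34.1 coh 0.46
4 148 150 54 edge from right CCW mod90: 35.3 coh 0.52
```

The rim fit from the side view gives the disc axis: tilt 23.2°, azimuth 172°. Triangulating the ring puts the recess mouth at about (0.641, 0.174, 0.212), and the recess sides lie at 36° from the uphill direction. The key is at about (0.631, -0.168) with its handle along world x. I'll move above the key now.

Emit:
{"name": "servo_tool", "arguments": {
  "slide": [
    [0.58,0.65,0.11],
    [0.58,0.65,0.11],
    [0.58,0.65,0.11],
    [0.58,0.65,0.11],
    [0.58,0.65,0.11],
    [0.58,0.65,0.11],
    [0.58,0.65,0.11],
    [0.58,0.65,0.11],
    [0.58,0.65,0.11],
    [0.58,0.65,0.11],
    [0,0,0],
    [0,0,0]
  ],
  "twist": [
    [0,0,-0.45],
    [0,0,-0.45],
    [0,0,-0.45],
    [0,0,-0.45],
    [0,0,-0.45],
    [0,0,-0.45],
    [0,0,-0.45],
    [0,0,-0.45],
    [0,0,-0.45],
    [0,0,-0.45],
    [0,0,0],
    [0,0,0]
  ],
  "gripper": [0,0,0,0,0,0,0,0,0,0,0,0]
}}

```text
time_s: 1.6
tcp_pos: [0.6304, -0.1672, 0.2493]
ee_rot: [[-1.0, 0.001, -0.002], [0.001, 1.0, 0.0], [0.002, 0.0, -1.0]]
wrist_force: [-0.3, -0.3, -0.4]
gripper_width: 1.002
```

```bash
cat > go.py <<'E'
from h import *
from scipy.spatial.transform import Rotation as Ro
np.set_printoptions(precision=4,suppress=True,linewidth=160)
N=None
def setn(tilt=23.2,az=172):
    th=np.radians(tilt);a=np.radians(az);n=np.array([np.sin(th)*np.cos(a),np.sin(th)*np.sin(a),np.cos(th)])
    ex=np.cross([0,1,0],n);ex/=np.linalg.norm(ex);ey=np.cross(n,ex);return n,ex,ey
def delta(s,P,R):
    print('t',s['time_s'],'tcp',s['tcp_pos'],'F',s['wrist_force'],'M',s['moment'],'w',s['gripper_width'],'j',s['joints'])
    print('slide',(np.array(P)-s['tcp_pos'])/.06,'twist',Ro.from_matrix(R@s['ee_rot'].T).as_rotvec(degrees=True)/6)
def Rdown(yawjaw):
    y=np.array([np.cos(yawjaw),np.sin(yawjaw),0]);z=np.array([0,0,-1.]);return np.c_[np.cross(y,z),y,z]
def Rknob(ang,tilt=23.2,az=172): # handle x at ang deg CCW from ex
    n,ex,ey=setn(tilt,az);a=np.radians(ang);hx=np.cos(a)*ex+np.sin(a)*ey;y=np.cross(n,hx);return np.c_[np.cross(y,-n),y,-n]
E
python3 - <<'E'
from go import *
from station import r
delta(r.sense(),[.631,-.168,.096],Rdown(np.pi/2))
for n in('side','top'):
    c=r.capture(n);pickle.dump(c,open(n+'1.pkl','wb'))
    crop(c,*((180,60,150,140,5) if n=='side' else (250,110,120,110,5)),f'pics/{n}1.png')
    print(n,proj(c,r.sense()['tcp_pos']))
E
```

```text
t 1.6 tcp [ 0.6304 -0.1672  0.2493] F [-0.3335 -0.3016 -0.3506] M [-0.0562  0.02   -0.0039] w 1.0015977350871714 j [ -0.6767  22.9385  11.0896  -0.0062 -78.2534 -89.3748]
slide [ 0.0095 -0.013  -2.5557] twist [-0.0012 -0.017   0.0088]
side [[241.9278 125.7064]]
top [[318.4032 163.0737]]
```

View pics/side1.png

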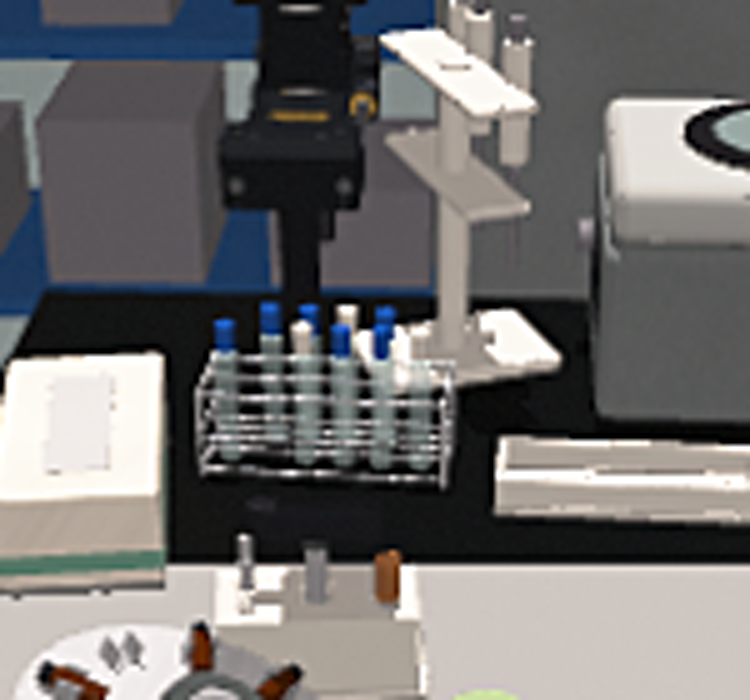

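View pics/top1.png

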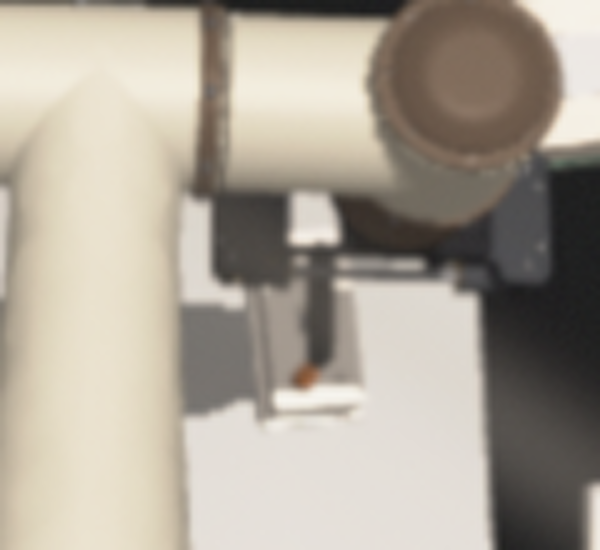

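Both views show the gripper centred over the block with the handle between the fingers. I'll descend and grasp.

Emit:
{"name": "servo_tool", "arguments": {
  "slide": [
    [0,0,-0.5],
    [0.01,-0.01,-0.5],
    [0,0,-0.5],
    [0,0,-0.5],
    [0,0,-0.35],
    [0,0,-0.2],
    [0,0,0],
    [0,0,0],
    [0,0,0],
    [0,0,0],
    [0,0,0],
    [0,0,0]
  ],
  "twist": [
    [0,0,0],
    [0,0,0],
    [0,0,0],
    [0,0,0],
    [0,0,0],
    [0,0,0],
    [0,0,0],
    [0,0,0],
    [0,0,0],
    [0,0,0],
    [0,0,0],
    [0,0,0]
  ],
  "gripper": [0,0,0,0,0,0,0,1,1,1,1,1]
}}

```text
time_s: 3.2
tcp_pos: [0.6316, -0.1678, 0.0972]
ee_rot: [[-1.0, 0.001, 0.0], [0.001, 1.0, 0.0], [-0.0, 0.0, -1.0]]
wrist_force: [0.1, 0.3, -0.1]
gripper_width: 0.516
```

Run:
```python
from go import *
from station import r
delta(r.sense(),[.631,-.168,.096],Rdown(np.pi/2))
```

```text
t 3.2 tcp [ 0.6316 -0.1678  0.0972] F [ 0.1151  0.2885 -0.0517] M [-0.0362 -0.0309 -0.0452] w 0.515704041860039 j [ -0.7259  28.6024  -1.9615  -0.0021 -59.4297 -89.3527]
slide [-0.0098 -0.0033 -0.0202] twist [-0.0003  0.0011  0.0133]
```

Still closing.

Emit:
{"name": "servo_tool", "arguments": {
  "slide": [
    [0,0,0],
    [0,0,0],
    [0,0,0],
    [0,0,0],
    [0,0,0]
  ],
  "twist": [
    [0,0,0],
    [0,0,0],
    [0,0,0],
    [0,0,0],
    [0,0,0]
  ],
  "gripper": [1,1,1,1,1]
}}

```text
time_s: 3.82
tcp_pos: [0.6316, -0.1678, 0.0971]
ee_rot: [[-1.0, 0.001, 0.0], [0.001, 1.0, 0.0], [-0.0, 0.0, -1.0]]
wrist_force: [-0.3, -0.0, 0.6]
gripper_width: 0.02
```

The opening reads 0.02 where 0.21 was expected, so the grasp missed. I'll look.

Run:
```python
from go import *
from station import r
for n in('side','top'):
    c=r.capture(n);pickle.dump(c,open(n+'2.pkl','wb'))
    crop(c,*((190,110,110,90,7) if n=='side' else (270,130,80,75,7)),f'pics/{n}2.png')
    print(n,proj(c,r.sense()['tcp_pos']))
print(r.sense()['gripper_width'])
```

```text
side [[242.7825 169.3345]]
top [[312.4257 171.4982]]
0.006382993633989193
```

View pics/side2.png

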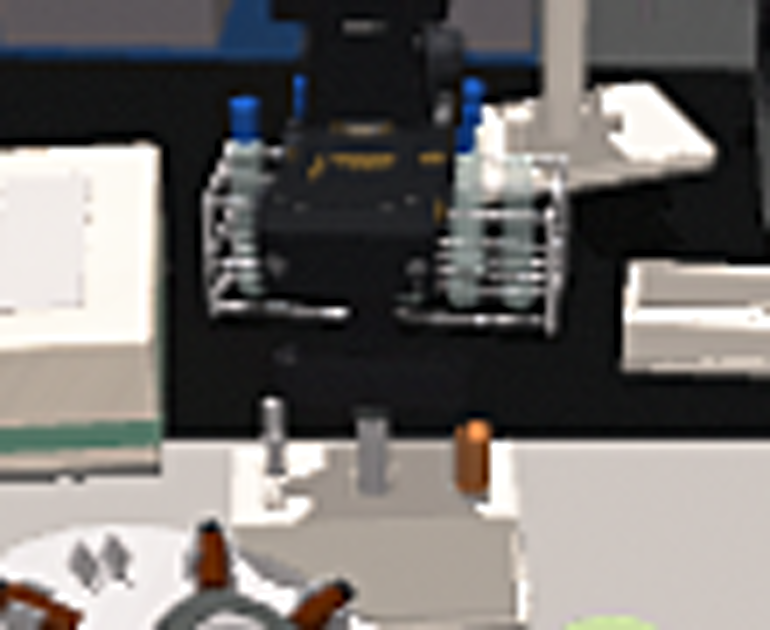

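View pics/top2.png

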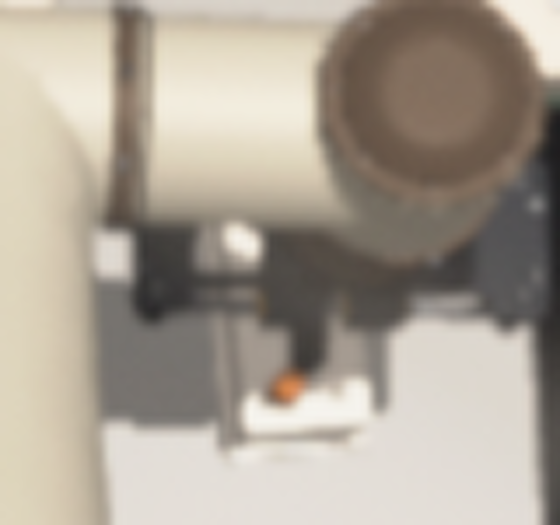

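Run:
```python
from go import *
c=load('side2');im=cv2.resize(c['image'][140:185,215:275],None,fx=12,fy=12,interpolation=cv2.INTER_CUBIC)
a=np.clip((im.astype(float)/255)**.45*255,0,255).astype(np.uint8)
c2=load('top2');im=cv2.resize(c2['image'][155:195,290:340],None,fx=12,fy=12,interpolation=cv2.INTER_CUBIC)
b=np.clip((im.astype(float)/255)**.6*255,0,255).astype(np.uint8)
cv2.imwrite('pics/b1.png',a);cv2.imwrite('pics/b2.png',b)
```

```text
(no output)
```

View pics/b1.png

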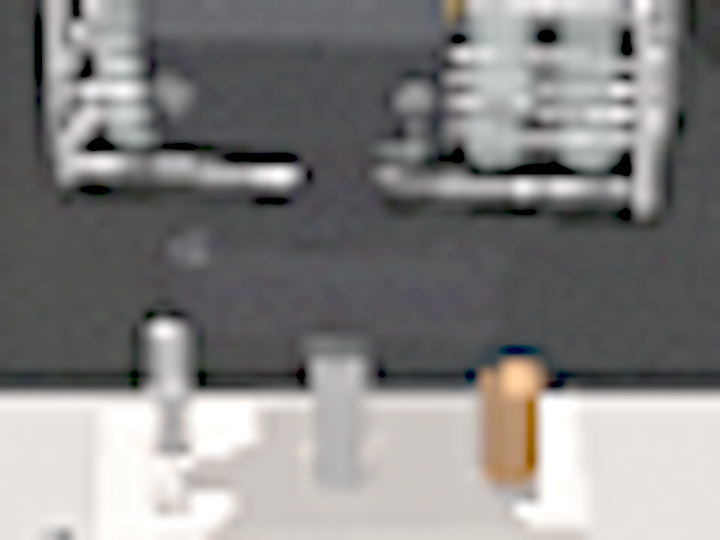

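View pics/b2.png

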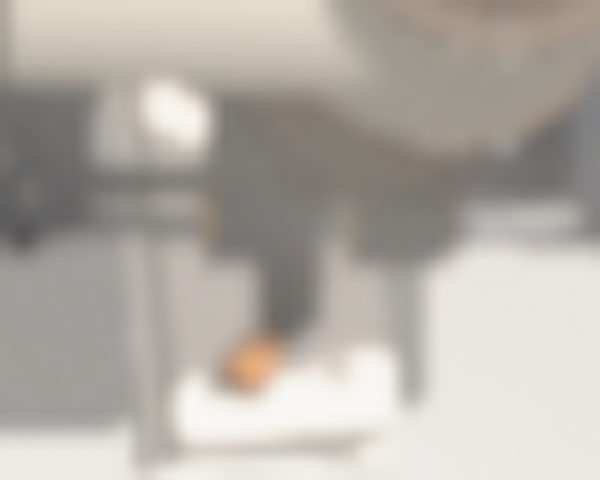

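Run:
```python
from go import *
np.set_printoptions(threshold=99999,linewidth=220)
t=load('top2');s=load('side2')
print(t['image'].max(axis=2)[164:186,298:334])
print(s['image'].max(axis=2)[148:176,224:262])
for q in ([.63,-.168,.16],[.62,-.168,.128],[.62,-.144,.167],[.62,-.192,.167],[.62,-.144,.097],[.62,-.192,.097]): print(q,proj(t,q),proj(s,q))
from station import r
print(r.sense()['gripper_width'],r.sense()['time_s'],r.sense()['effort'])
```

```text
[[126 149 151 164 216 239 242 240 226 150  88  77  77  79  82  84  84  83  86  92 101 108 113 117 118 118 119 119 119 118 119 118 118 117 119 120]
 [131 147 150 152 191 223 234 239 228 151  89  78  77  77  80  83  84  83  83  85  89  95 102 108 110 114 116 119 119 120 119 119 119 120 118 112]
 [131 146 151 142 156 182 201 220 207 136  84  78  78  76  80  81  83  84  84  84  84  86  90  93  97 102 108 117 117 120 120 114 112 117 113  94]
 [125 138 145 134 139 156 166 175 159 113  83  79  79  78  78  80  82  84  83  84  83  83  84  85  84  89  95 103 106 106 106  98  95 100  98  79]
 [104 116 122 117 118 130 135 134 124  95  81  79  80  80  80  79  79  80  82  84  84  84  84  83  84  82  84  85  86  85  85  81  77  79  77  70]
 [ 77  83  88  87  88  95  96  96  92  82  79  78  79  79  80  77  78  78  79  81  83  84  84  83  83  82  82  80  77  76  76  75  74  74  71  69]
 [ 69  73  77  76  80  88  90  90  87  80  77  77  78  79  79  77  77  78  78  80  82  82  80  82  81  81  79  77  75  74  76  79  78  76  74  73]
 [ 81  88  94  92 100 113 118 117 107  88  78  76  78  79  78  79  79  
[... 6251 characters left out ...]
140 161 164 163 163 163 162 164 167 148 116 114 125 125 106 255 255]
 [255 255 255 255 155  99 176 255 255 255 255 255 199 149 157 159 163 128 124 127 118 135 157 159 158 158 158 159 159 161 146 113 113 121 122 102 255 255]]
[0.63, -0.168, 0.16] [[314.7211 168.5368]] [[242.76  152.031]]
[0.62, -0.168, 0.128] [[313.5339 173.1113]] [[246.1641 161.0282]]
[0.62, -0.144, 0.167] [[307.919  170.8632]] [[245.2307 153.7824]]
[0.62, -0.192, 0.167] [[322.028  171.2042]] [[246.5392 146.5702]]
[0.62, -0.144, 0.097] [[305.7431 174.519 ]] [[245.7355 173.3117]]
[0.62, -0.192, 0.097] [[319.1368 174.8398]] [[246.9882 165.6965]]
0.006382993633989193 3.925 [  0.0005 -43.1555  17.2804   3.872   -0.0768  -0.    ]
```

Run:
```python
from go import *
s=load('side1');
for z in(.319,.35): print(z,[proj(s,[x,-.168+.095,z])[0] for x in(.594,.669)],[proj(s,[x,-.168+.058,z])[0] for x in(.62,.64)])
im=cv2.resize(s['image'][70:150,205:275],None,fx=8,fy=8,interpolation=cv2.INTER_CUBIC)
a=np.clip((im.astype(float)/255)**.45*255,0,255).astype(np.uint8);cv2.imwrite('pics/b3.png',a)
```

```text
0.319 [array([251.2719, 116.9381]), array([223.7433, 116.4976])] [array([242.947 , 111.5233]), array([235.8117, 111.4146])]
0.35 [array([251.1054, 106.1112]), array([223.1529, 105.7178])] [array([242.6611, 100.9509]), array([235.4194, 100.8542])]
```

View pics/b3.png

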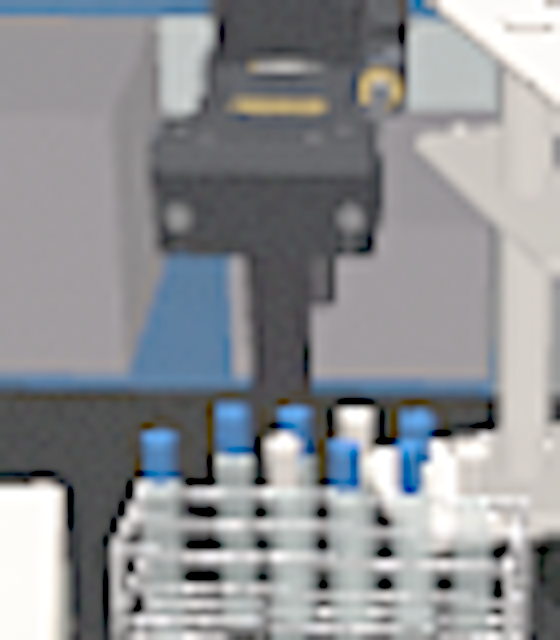

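The fingers closed fully with the handle untouched. In both side views they end about 30 mm higher than the reported TCP: the handle side and the shank below it are unobstructed, and the rack tubes show where the fingertips should be. I'll open, go about 35 mm lower (still clear even if the reading is right) and test by touch.

Emit:
{"name": "servo_tool", "arguments": {
  "slide": [
    [0,0,0],
    [0,0,0],
    [0,0,0],
    [0,0,0],
    [0,0,0],
    [0,0,0],
    [0,0,-0.15],
    [0,0,-0.15],
    [0,0,-0.15],
    [0,0,-0.13],
    [0,0,0]
  ],
  "twist": [
    [0,0,0],
    [0,0,0],
    [0,0,0],
    [0,0,0],
    [0,0,0],
    [0,0,0],
    [0,0,0],
    [0,0,0],
    [0,0,0],
    [0,0,0],
    [0,0,0]
  ],
  "gripper": [0.2,0.2,0.2,0.2,0.2,0.2,0.2,0.2,0.2,0.2,0.2]
}}

```text
time_s: 5.3
tcp_pos: [0.6309, -0.1678, 0.0613]
ee_rot: [[-1.0, 0.002, -0.002], [0.002, 1.0, 0.0], [0.002, 0.0, -1.0]]
wrist_force: [0.1, 0.2, 0.1]
gripper_width: 0.805
```

Run:
```python
from go import *
from station import r
delta(r.sense(),[.631,-.168,.062],Rdown(np.pi/2))
c=r.capture('side');pickle.dump(c,open('side3.pkl','wb'))
im=cv2.resize(c['image'][130:190,205:285],None,fx=9,fy=9,interpolation=cv2.INTER_CUBIC)
cv2.imwrite('pics/b4.png',np.clip((im.astype(float)/255)**.45*255,0,255).astype(np.uint8))
```

```text
t 5.3 tcp [ 0.6309 -0.1678  0.0613] F [0.1369 0.1528 0.1468] M [-0.0568 -0.0029 -0.0104] w 0.8046320324921643 j [ -0.7291  30.5816  -4.2299  -0.0069 -55.3006 -89.3534]
slide [ 0.0009 -0.0032  0.0125] twist [-0.0012 -0.0187  0.0144]
```

View pics/b4.png

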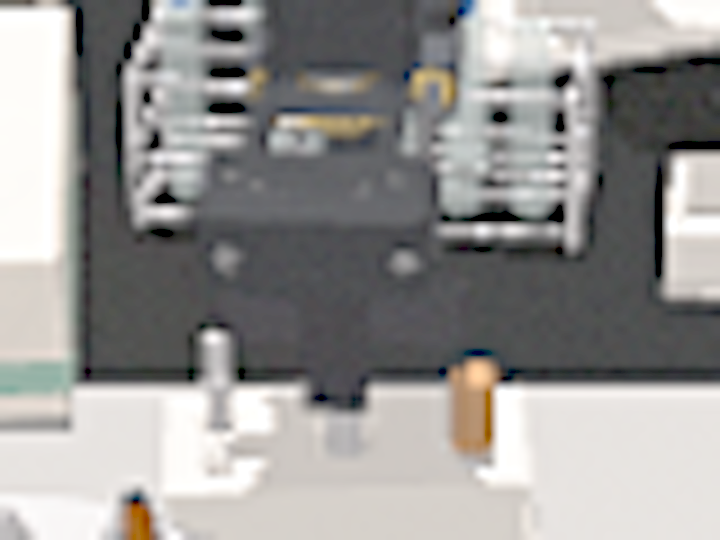

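Run:
```python
from go import *
s=load('side3')
for y in(-.118,-.133):
    o,d=ray(s,(242.1,174.7));k=(y-o[1])/d[1];print(y,o+k*d)
```

```text
-0.118 [ 0.6288 -0.118   0.1075]
-0.133 [ 0.6305 -0.133   0.0982]
```

The fingertip shows at side px (242,174.5), which puts the true tip height at about 0.10 m, roughly 37–40 mm above the reported value. That is the right height for the handle, so I'll close here.

Emit:
{"name": "servo_tool", "arguments": {
  "slide": [
    [0,0,0],
    [0,0,0],
    [0,0,0],
    [0,0,0],
    [0,0,0],
    [0,0,0],
    [0,0,0],
    [0,0,0]
  ],
  "twist": [
    [0,0,0],
    [0,0,0],
    [0,0,0],
    [0,0,0],
    [0,0,0],
    [0,0,0],
    [0,0,0],
    [0,0,0]
  ],
  "gripper": [1,1,1,1,1,1,1,1]
}}

```text
time_s: 6.35
tcp_pos: [0.6315, -0.1678, 0.0624]
ee_rot: [[-1.0, 0.001, -0.0], [0.001, 1.0, 0.0], [0.0, 0.0, -1.0]]
wrist_force: [-0.3, -0.1, 0.8]
gripper_width: 0.203
```

Run:
```python
from go import *
from station import r
delta(r.sense(),[.631,-.168,.062],Rdown(np.pi/2))
c=r.capture('side');pickle.dump(c,open('side4.pkl','wb'))
im=cv2.resize(c['image'][130:190,205:285],None,fx=9,fy=9,interpolation=cv2.INTER_CUBIC)
cv2.imwrite('pics/b5.png',np.clip((im.astype(float)/255)**.45*255,0,255).astype(np.uint8))
```

```text
t 6.35 tcp [ 0.6315 -0.1678  0.0624] F [-0.2703 -0.1327  0.8319] M [ 0.1365  0.0073 -0.0024] w 0.2034583226523221 j [ -0.725   30.5114  -4.1754  -0.006  -55.3157 -89.3522]
slide [-0.0091 -0.0038 -0.006 ] twist [-0.0008 -0.0004  0.0134]
```

View pics/b5.png

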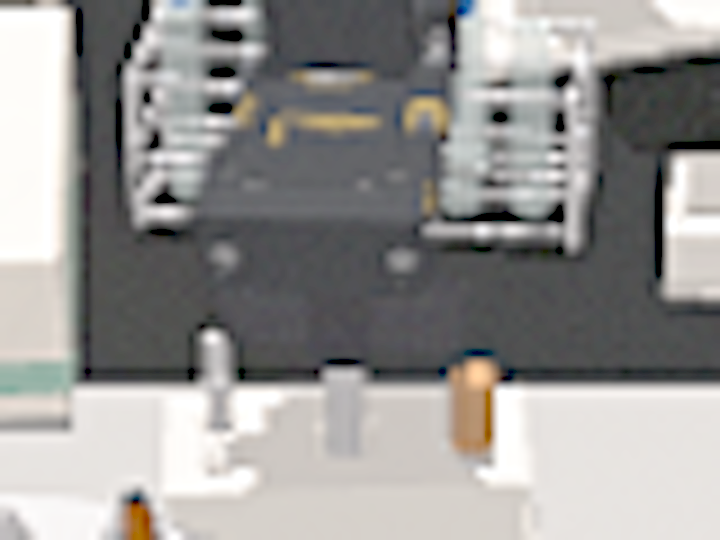

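The opening reads 0.203 (17.7 mm), so the handle is gripped. The reported TCP is 52 mm above the key's end, so I'll work relative to that. Next: lift straight up and check.

Emit:
{"name": "servo_tool", "arguments": {
  "slide": [
    [0,0,0.2],
    [0,0,0.4],
    [0,0,0.5],
    [0,0,0.5],
    [0,0,0.5],
    [0,0,0.6],
    [0,0,0.6],
    [0,0,0.6],
    [0,0,0.6],
    [0,0,0.3],
    [0,0,0]
  ],
  "twist": [
    [0,0,0],
    [0,0,0],
    [0,0,0],
    [0,0,0],
    [0,0,0],
    [0,0,0],
    [0,0,0],
    [0,0,0],
    [0,0,0],
    [0,0,0],
    [0,0,0]
  ],
  "gripper": [1,1,1,1,1,1,1,1,1,1,1]
}}

```text
time_s: 7.78
tcp_pos: [0.6319, -0.168, 0.3525]
ee_rot: [[-1.0, 0.002, 0.004], [0.002, 1.0, -0.0], [-0.004, -0.0, -1.0]]
wrist_force: [0.0, -0.2, -1.4]
gripper_width: 0.204
```

Run:
```python
from go import *
from station import r
n,ex,ey=setn(); m=np.array([.6413,.1735,.2117])
print(m+.097*n)
delta(r.sense(),m+.097*n,Rknob(36))
for nm in('side','top'):
    c=r.capture(nm);pickle.dump(c,open(nm+'5.pkl','wb'))
    crop(c,*((190,40,110,150,5) if nm=='side' else (270,110,100,90,6)),f'pics/{nm}5.png')
print('expected tip',proj(load('side5'),r.sense()['tcp_pos']-[0,0,.0524]),proj(load('top5'),r.sense()['tcp_pos']-[0,0,.0524]))
```

```text
[0.6035 0.1788 0.3009]
t 7.775 tcp [ 0.6319 -0.168   0.3525] F [ 0.008  -0.2385 -1.3573] M [-0.0563 -0.0312  0.0344] w 0.20409181181778194 j [ -0.7365  21.9375  23.6623   0.0092 -91.5022 -89.3536]
slide [-0.4738  5.7802 -0.86  ] twist [-1.7143 -3.5025  5.8228]
expected tip [[241.1956 110.9444]] [[320.3573 159.5762]]
```

View pics/side5.png

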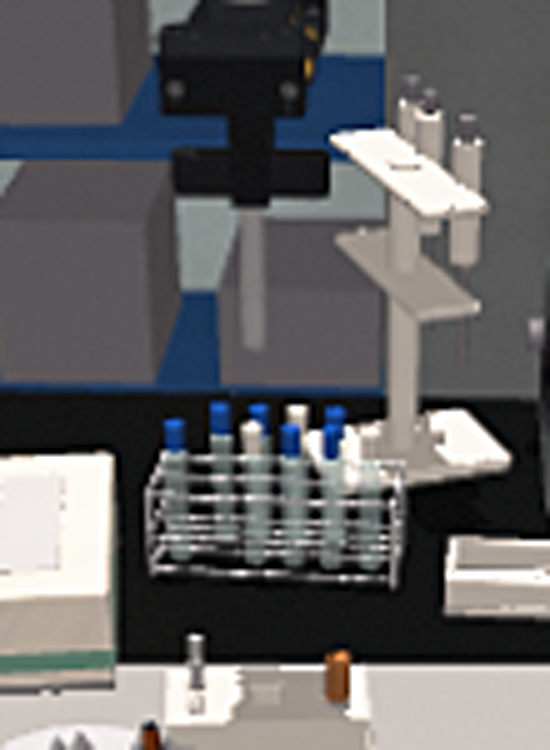

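The side view shows the key hanging straight in the gripper, tip at px (240.7,110) against a predicted (241.2,110.9). I'll move to the pre-insert pose, about 45 mm out along the knob axis.

Emit:
{"name": "servo_tool", "arguments": {
  "slide": [
    [-0.05,0.58,0],
    [-0.05,0.58,0],
    [-0.05,0.58,0],
    [-0.05,0.58,-0.05],
    [-0.05,0.58,-0.1],
    [-0.05,0.58,-0.14],
    [-0.05,0.58,-0.14],
    [-0.05,0.58,-0.14],
    [-0.05,0.58,-0.14],
    [-0.02,0.56,-0.15],
    [0,0,0],
    [0,0,0]
  ],
  "twist": [
    [-0.17,-0.35,0.58],
    [-0.17,-0.35,0.58],
    [-0.17,-0.35,0.58],
    [-0.17,-0.35,0.58],
    [-0.17,-0.35,0.58],
    [-0.17,-0.35,0.58],
    [-0.17,-0.35,0.58],
    [-0.17,-0.35,0.58],
    [-0.17,-0.35,0.58],
    [-0.17,-0.35,0.58],
    [0,0,0],
    [0,0,0]
  ],
  "gripper": [1,1,1,1,1,1,1,1,1,1,1,1]
}}

```text
time_s: 9.38
tcp_pos: [0.6029, 0.1785, 0.2979]
ee_rot: [[-0.761, -0.522, 0.385], [-0.585, 0.809, -0.057], [-0.282, -0.268, -0.921]]
wrist_force: [0.5, 0.6, -1.5]
gripper_width: 0.202
```

Run:
```python
from go import *
from station import r
n,ex,ey=setn(); m=np.array([.6413,.1735,.2117])
s=r.sense();delta(s,m+.097*n,Rknob(36))
for nm in('side','top'):
    c=r.capture(nm);pickle.dump(c,open(nm+'6.pkl','wb'))
    crop(c,*((170,120,110,120,6) if nm=='side' else (180,110,80,80,7)),f'pics/{nm}6.png')
    zt=s['ee_rot'][:,2]
    print(nm,'tool',proj(c,s['tcp_pos']+.0524*zt),'world',proj(c,s['tcp_pos']+[0,0,.036]+.0884*zt),'mouth',proj(c,m))
```

```text
t 9.375 tcp [0.6029 0.1785 0.2979] F [ 0.4595  0.6313 -1.5357] M [ 0.1693  1.0889 -0.037 ] w 0.20186739790781 j [  39.856     7.6729  -14.3074   20.9812  -54.2142 -104.9676]
slide [0.009  0.0056 0.0488] twist [ 0.0102 -0.0533  0.0329]
side tool [[230.9213 188.6322]] world [[224.926  186.9224]] mouth [[223.9674 201.5103]]
top tool [[210.5583 162.8238]] world [[211.2752 158.4052]] mouth [[213.0528 159.8178]]
```

View pics/side6.png

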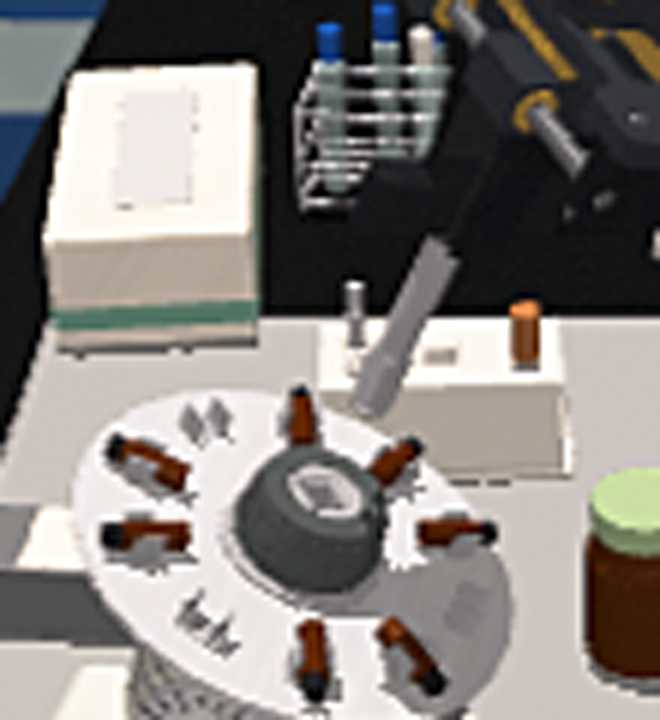

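View pics/top6.png

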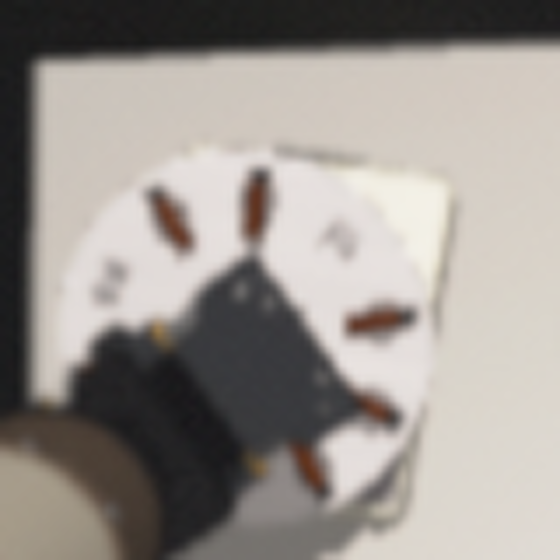

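Run:
```python
from go import *
from station import r
sd=load('side6');n,ex,ey=setn(); m=np.array([.6413,.1735,.2117])
st=r.sense();zt=st['ee_rot'][:,2];tip=st['tcp_pos']+.0524*zt
g=sd['image'].astype(float)
k=6;x0,y0=225,158
im=cv2.resize(sd['image'][158:192,224:250],None,fx=18,fy=18,interpolation=cv2.INTER_CUBIC)
def P(X): 
    p=proj(sd,X)[0];return tuple(int(v) for v in (p-[224,158]+.5)*18)
cv2.line(im,P(tip),P(tip-.092*zt),(0,255,0),1)
hx=-st['ee_rot'][:,0]  # key x +-; 
cv2.circle(im,P(tip),4,(0,0,255),-1)
cv2.imwrite('pics/key6.png',im)
```

```text
(no output)
```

View pics/key6.png

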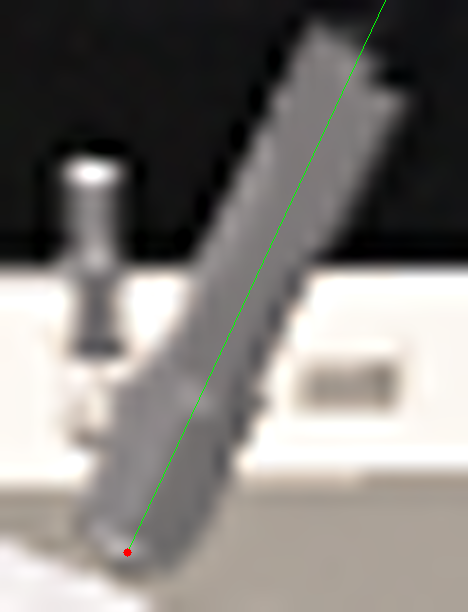

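The predicted key axis (drawn) overlies the imaged shank, and extended it meets the mouth within about 1 px, so the offset lies along the tool axis. I'll advance to just short of the mouth, then go in slowly.

Emit:
{"name": "servo_tool", "arguments": {
  "slide": [
    [0.067,-0.008,-0.14],
    [0.067,-0.008,-0.14],
    [0.067,-0.008,-0.14],
    [0.067,-0.008,-0.14],
    [0,0,0]
  ],
  "twist": [
    [0,0,0],
    [0,0,0],
    [0,0,0],
    [0,0,0],
    [0,0,0]
  ],
  "gripper": [1,1,1,1,1]
}}

```text
time_s: 10.1
tcp_pos: [0.6193, 0.1766, 0.2637]
ee_rot: [[-0.761, -0.522, 0.385], [-0.585, 0.809, -0.058], [-0.281, -0.269, -0.921]]
wrist_force: [1.3, -0.1, -0.9]
gripper_width: 0.202
```

```bash
cat > chk.py <<'E'
from go import *
from station import r
import sys
tag=sys.argv[1]; ang=float(sys.argv[2]); h=float(sys.argv[3])
n,ex,ey=setn(); m=np.array([.6413,.1735,.2117])
s=r.sense();delta(s,m+h*n,Rknob(ang));d=s['tcp_pos']-m
print('axial tip above mouth mm',1000*(d@n-.0524),'lateral ex,ey',1000*d@ex,1000*d@ey,'F ax,ex,ey',s['wrist_force']@n,s['wrist_force']@ex,s['wrist_force']@ey)
if tag!='-':
    c=r.capture('side');pickle.dump(c,open('side'+tag+'.pkl','wb'));crop(c,200,160,50,60,10,f'pics/s{tag}.png')
    p=proj(c,s['tcp_pos']+.0524*s['ee_rot'][:,2])[0];print('tip crop',(p-[200,160]+.5)*10)
E
python3 chk.py 7 36 .0524
```

```text
t 10.1 tcp [0.6193 0.1766 0.2637] F [ 1.3303 -0.095  -0.8752] M [0.2047 1.0529 0.0128] w 0.20241241369020743 j [  38.3877   10.1415  -16.4218   21.9325  -49.486  -105.5115]
slide [ 0.0262 -0.0033 -0.0643] twist [ 0.0146 -0.0552  0.0333]
axial tip above mouth mm 4.1699115231268316 lateral ex,ey 0.060697921373995295 -0.029165456210052173 F ax,ex,ey -1.3286090312972725 0.8826654116794157 -0.02220259226157219
tip crop [251.7174 407.3563]
```

View pics/s7.png

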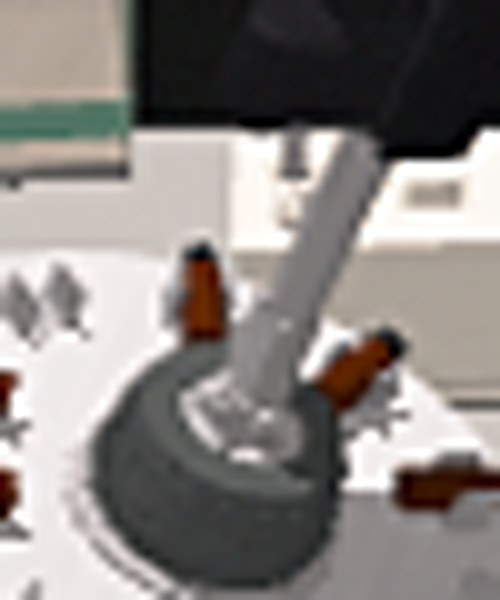

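The tip shows at about (260,402) in the crop, roughly 1 px right of plan, over the bright ring centred at (243,420). I'll shift 1.5 mm uphill and insert slowly.

Emit:
{"name": "servo_tool", "arguments": {
  "slide": [
    [0.042,-0.003,-0.036],
    [0.02,-0.003,-0.046],
    [0.02,-0.003,-0.046],
    [0.02,-0.003,-0.046],
    [0,0,0]
  ],
  "twist": [
    [0,0,0],
    [0,0,0],
    [0,0,0],
    [0,0,0],
    [0,0,0]
  ],
  "gripper": [1,1,1,1,1]
}}

```text
time_s: 10.78
tcp_pos: [0.6253, 0.1766, 0.2552]
ee_rot: [[-0.76, -0.522, 0.387], [-0.585, 0.809, -0.055], [-0.284, -0.268, -0.921]]
wrist_force: [-3.6, 0.9, 0.9]
gripper_width: 0.2
```

```bash
python3 chk.py 8 36 .0524
```

```text
t 10.775 tcp [0.6253 0.1766 0.2552] F [-3.5859  0.8726  0.9308] M [0.6153 1.9337 0.1053] w 0.20025368236155183 j [  37.9225   10.9044  -16.8018   22.2207  -48.0927 -105.608 ]
slide [-0.0748 -0.0045  0.077 ] twist [-0.0045 -0.0331  0.0261]
axial tip above mouth mm -5.98107353303829 lateral ex,ey 2.3277220014659785 0.5970050801311142 F ax,ex,ey 2.3022271194623776 -2.9372225479437306 0.7474841098553285
tip crop [227.324  436.4697]
```

View pics/s8.png

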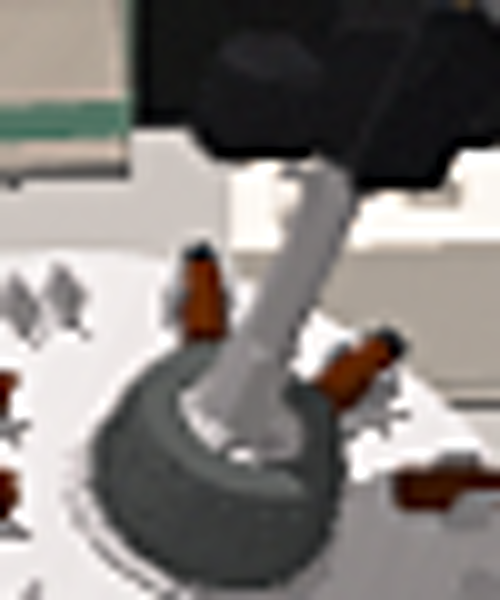

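The tip has entered the mouth with a light contact of -3 N along the uphill axis. I'll ease back 1 mm and continue.

Emit:
{"name": "servo_tool", "arguments": {
  "slide": [
    [0.005,-0.005,-0.053],
    [0.02,-0.003,-0.046],
    [0.02,-0.003,-0.046],
    [0,0,0]
  ],
  "twist": [
    [0,0,0],
    [0,0,0],
    [0,0,0],
    [0,0,0]
  ],
  "gripper": [1,1,1,1]
}}

```text
time_s: 11.32
tcp_pos: [0.6284, 0.1758, 0.2457]
ee_rot: [[-0.76, -0.523, 0.387], [-0.585, 0.809, -0.056], [-0.284, -0.269, -0.921]]
wrist_force: [-0.3, 0.9, -1.6]
gripper_width: 0.202
```

```bash
python3 chk.py - 36 .0524
```

```text
t 11.325 tcp [0.6284 0.1758 0.2457] F [-0.3136  0.8826 -1.5811] M [0.5659 1.1826 0.1526] w 0.20192449720395725 j [  37.6003   11.5058  -17.528    22.5996  -46.7828 -105.9204]
slide [-0.1255  0.0092  0.2368] twist [-0.0001 -0.0357  0.0244]
axial tip above mouth mm -16.028037591309786 lateral ex,ey 1.3817400970311826 0.32931001793188497 F ax,ex,ey -1.2824907930027725 -0.9064345851218543 0.9543642313971017
```

The tip is 16 mm in with no resistance, so it is in the square. I'll continue to the floor.

Emit:
{"name": "servo_tool", "arguments": {
  "slide": [
    [0.013,-0.002,-0.031],
    [0.013,-0.002,-0.031],
    [0.013,-0.002,-0.031],
    [0,0,0]
  ],
  "twist": [
    [0,0,0],
    [0,0,0],
    [0,0,0],
    [0,0,0]
  ],
  "gripper": [1,1,1,1]
}}

```text
time_s: 11.82
tcp_pos: [0.6307, 0.1754, 0.2399]
ee_rot: [[-0.76, -0.523, 0.386], [-0.585, 0.809, -0.056], [-0.283, -0.268, -0.921]]
wrist_force: [-0.7, 0.7, -3.2]
gripper_width: 0.201
```

```bash
python3 chk.py 9 36 .0304
```

```text
t 11.825 tcp [0.6307 0.1754 0.2399] F [-0.6593  0.7363 -3.2256] M [0.8831 1.0433 0.2748] w 0.20106814428383293 j [  37.381    11.9271  -17.8651   22.8     -46.0331 -106.0798]
slide [-0.0207 -0.0043 -0.005 ] twist [ 0.0007 -0.0398  0.0271]
axial tip above mouth mm -22.19538422495273 lateral ex,ey 1.2581132032914806 0.2688794310607869 F ax,ex,ey -2.667188326993089 -1.8671121170154639 0.8839066441529517
tip crop [209.4244 485.3959]
```

View pics/s9.png

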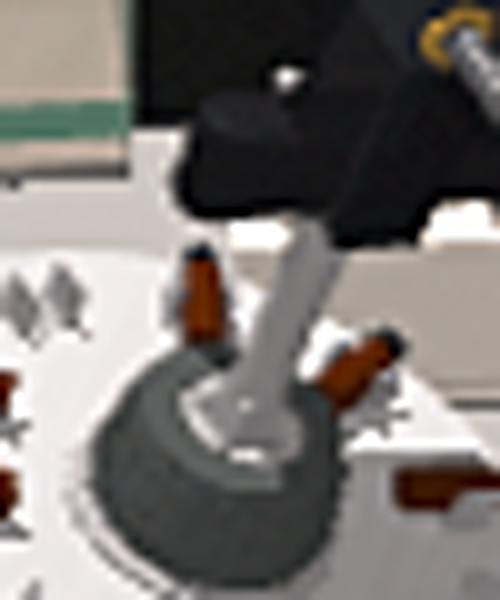

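No axial push-back yet, so I'll press on in 2 mm steps until the floor is felt.

Emit:
{"name": "servo_tool", "arguments": {
  "slide": [
    [0.013,-0.002,-0.031],
    [0.013,-0.002,-0.031],
    [0,0,0]
  ],
  "twist": [
    [0,0,0],
    [0,0,0],
    [0,0,0]
  ],
  "gripper": [1,1,1]
}}

```text
time_s: 12.25
tcp_pos: [0.6322, 0.1757, 0.2399]
ee_rot: [[-0.759, -0.522, 0.389], [-0.585, 0.809, -0.055], [-0.287, -0.269, -0.919]]
wrist_force: [-11.0, 3.4, 9.2]
gripper_width: 0.204
```

```bash
python3 chk.py - 36 .0304
```

```text
t 12.25 tcp [0.6322 0.1757 0.2399] F [-11.0003   3.359    9.1596] M [1.0601 2.9518 0.3191] w 0.20414920011788215 j [  37.3106   11.9747  -17.9334   22.9847  -45.7165 -106.1943]
slide [-0.0468 -0.0082 -0.0045] twist [-0.0114 -0.0055  0.0232]
axial tip above mouth mm -22.823567051784522 lateral ex,ey 2.6902216928641445 0.5359427134567842 F ax,ex,ey 12.894397295428591 -6.547339167119883 2.656031803869515
```

The floor is felt at 22.2–22.8 mm depth with 13 N axial, so the key is fully home and this has held for several periods. Now I'll turn clockwise about the axis.

Emit:
{"name": "servo_tool", "arguments": {
  "slide": [
    [-0.015,0,-0.006],
    [0,0,0],
    [0,0,0],
    [0,0,0],
    [0,0,0],
    [0,0,0]
  ],
  "twist": [
    [0,0,0],
    [0.26,-0.037,-0.613],
    [0.26,-0.037,-0.613],
    [0.26,-0.037,-0.613],
    [0.26,-0.037,-0.613],
    [0,0,0]
  ],
  "gripper": [1,1,1,1,1,1]
}}

```text
time_s: 13.0
tcp_pos: [0.6319, 0.176, 0.2398]
ee_rot: [[-0.873, -0.293, 0.391], [-0.339, 0.939, -0.053], [-0.351, -0.179, -0.919]]
wrist_force: [-7.8, 3.4, 7.7]
gripper_width: 0.207
```

```bash
cat >> chk.py <<'E'
print('M ax',s['moment']@n,'handle ang',np.degrees(np.arctan2(-s['ee_rot'][:,0]@ey,-s['ee_rot'][:,0]@ex)))
E
python3 chk.py - 20 .0304
```

```text
t 13.0 tcp [0.6319 0.176  0.2398] F [-7.8169  3.3822  7.6999] M [1.0671 2.3566 0.3876] w 0.2067634415796889 j [  37.3352   11.9043  -18.0682   22.9969  -45.5401 -122.2397]
slide [-0.0405 -0.0142 -0.0019] twist [-0.0274  0.0055  0.0151]
axial tip above mouth mm -22.7947974391971 lateral ex,ey 2.2824880045401885 0.8955187036100601 F ax,ex,ey 10.312072807729498 -4.187285568583933 2.8210511356381964
M ax 0.06917161586159336 handle ang 19.850677638593922
```

Handle angle went from 36° to 20° at light load. Continuing.

Emit:
{"name": "servo_tool", "arguments": {
  "slide": [
    [0,0,0],
    [0,0,0],
    [0,0,0],
    [0,0,0],
    [0,0,0],
    [0,0,0],
    [0,0,0]
  ],
  "twist": [
    [0.26,-0.037,-0.613],
    [0.26,-0.037,-0.613],
    [0.26,-0.037,-0.613],
    [0.26,-0.037,-0.613],
    [0.26,-0.037,-0.613],
    [0.26,-0.037,-0.613],
    [0,0,0]
  ],
  "gripper": [1,1,1,1,1,1,1]
}}

```text
time_s: 13.88
tcp_pos: [0.6317, 0.1756, 0.2397]
ee_rot: [[-0.916, 0.087, 0.391], [0.072, 0.996, -0.052], [-0.394, -0.02, -0.919]]
wrist_force: [-8.6, 2.4, 8.2]
gripper_width: 0.203
```

```bash
python3 chk.py - -4 .0304
```

```text
t 13.875 tcp [0.6317 0.1756 0.2397] F [-8.6101  2.3637  8.1807] M [0.7581 2.404  0.3318] w 0.2029374403358974 j [  37.2928   11.8663  -18.1126   22.9561  -45.4925 -146.1831]
slide [-0.0376 -0.0066 -0.0008] twist [-0.0334  0.0055  0.0142]
axial tip above mouth mm -22.815712507365433 lateral ex,ey 2.0925999145469376 0.44085212164318405 F ax,ex,ey 11.00764982121234 -4.729609351903815 1.7628098042114655
M ax 0.1409937969558601 handle ang -4.158348171796292
```

Emit:
{"name": "servo_tool", "arguments": {
  "slide": [
    [0,0,0],
    [0,0,0],
    [0,0,0],
    [0,0,0]
  ],
  "twist": [
    [0.26,-0.037,-0.613],
    [0.26,-0.037,-0.613],
    [0.26,-0.037,-0.613],
    [0,0,0]
  ],
  "gripper": [1,1,1,1]
}}

```text
time_s: 14.38
tcp_pos: [0.6316, 0.1754, 0.2397]
ee_rot: [[-0.878, 0.276, 0.391], [0.278, 0.959, -0.052], [-0.389, 0.063, -0.919]]
wrist_force: [-8.4, 1.9, 8.9]
gripper_width: 0.201
```

```bash
python3 chk.py a -16 .0304
```

```text
t 14.375 tcp [0.6316 0.1754 0.2397] F [-8.3793  1.9181  8.9168] M [0.6623 2.4383 0.2491] w 0.2005959570602529 j [  37.2805   11.8427  -18.1503   22.9583  -45.4566 -158.1843]
slide [-0.0358 -0.0036 -0.0004] twist [-0.0361  0.0075  0.0142]
axial tip above mouth mm -22.80442869528051 lateral ex,ey 1.9896539694534188 0.26327299419117617 F ax,ex,ey 11.569777075104506 -4.229556328963531 1.2857392719238068
tip crop [204.5357 486.3006]
M ax 0.10422820663997417 handle ang -16.165351053910005
```

View pics/sa.png

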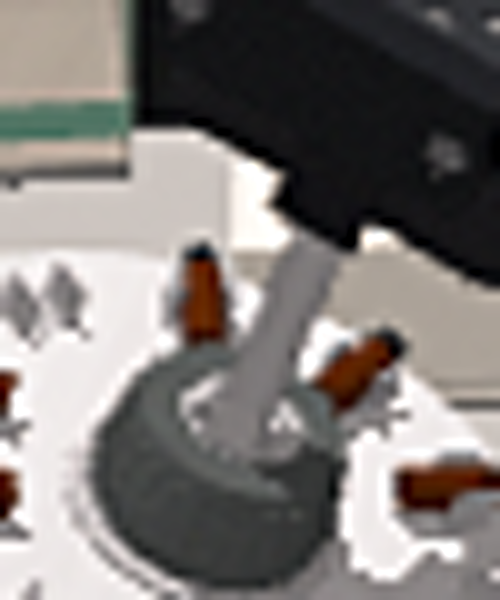

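Emit:
{"name": "servo_tool", "arguments": {
  "slide": [
    [0,0,0],
    [0,0,0],
    [0,0,0]
  ],
  "twist": [
    [0.2,-0.028,-0.46],
    [0.2,-0.028,-0.46],
    [0,0,0]
  ],
  "gripper": [1,1,1]
}}

```text
time_s: 14.8
tcp_pos: [0.6315, 0.1753, 0.2396]
ee_rot: [[-0.845, 0.365, 0.391], [0.376, 0.925, -0.051], [-0.38, 0.104, -0.919]]
wrist_force: [-8.3, 1.9, 8.8]
gripper_width: 0.202
```

```bash
python3 chk.py - -22 .0304
```

```text
t 14.8 tcp [0.6315 0.1753 0.2396] F [-8.3046  1.8925  8.7842] M [0.4682 2.5556 0.572 ] w 0.20224522396769393 j [  37.2637   11.8166  -18.1892   22.9348  -45.4041 -164.0915]
slide [-0.0337 -0.0015  0.0009] twist [-0.0377  0.0083  0.0018]
axial tip above mouth mm -22.834343856306766 lateral ex,ey 1.839373735446661 0.13620122770881424 F ax,ex,ey 11.417291719714868 -4.212641950248952 1.2684841757154646
M ax 0.48322356917829157 handle ang -22.100913747022407
```

The axial moment jumped from 0.10 to 0.48 N m, so the stop is reached near a handle angle of about -18°. I'll add a small extra turn to confirm.

Emit:
{"name": "servo_tool", "arguments": {
  "slide": [
    [0,0,0],
    [0,0,0]
  ],
  "twist": [
    [0.13,-0.018,-0.306],
    [0,0,0]
  ],
  "gripper": [1,1]
}}

```text
time_s: 15.05
tcp_pos: [0.6315, 0.1752, 0.2396]
ee_rot: [[-0.832, 0.393, 0.391], [0.407, 0.912, -0.051], [-0.377, 0.116, -0.919]]
wrist_force: [-8.7, 2.3, 8.9]
gripper_width: 0.206
```

```bash
python3 chk.py - -22 .0304
```

```text
t 15.05 tcp [0.6315 0.1752 0.2396] F [-8.7134  2.2559  8.8895] M [0.3283 2.584  0.621 ] w 0.20647263013473482 j [  37.2659   11.8134  -18.1997   22.952   -45.4014 -166.0521]
slide [-0.0335 -0.0009  0.0007] twist [-0.1629  0.0264  0.3002]
axial tip above mouth mm -22.82263708400327 lateral ex,ey 1.833446981942773 0.09958248749642573 F ax,ex,ey 11.693556426127316 -4.5477933862470685 1.6172326053795967
M ax 0.5843361218152413 handle ang -24.045437647351232
```

0.58 N m and rising while the key stays home: it is at the stop. I'll back off 10° into the play and draw out along the axis.

Emit:
{"name": "servo_tool", "arguments": {
  "slide": [
    [-0.02,0,0.005],
    [-0.01,0,0],
    [0,0,0],
    [-0.033,0.005,0.077],
    [-0.033,0.005,0.077],
    [-0.033,0.005,0.077],
    [-0.05,0.007,0.115],
    [-0.065,0.009,0.153],
    [-0.065,0.009,0.153],
    [-0.065,0.009,0.153],
    [-0.065,0.009,0.153],
    [0,0,0]
  ],
  "twist": [
    [-0.26,0.037,0.613],
    [-0.26,0.037,0.613],
    [-0.13,0.018,0.306],
    [0,0,0],
    [0,0,0],
    [0,0,0],
    [0,0,0],
    [0,0,0],
    [0,0,0],
    [0,0,0],
    [0,0,0],
    [0,0,0]
  ],
  "gripper": [1,1,1,1,1,1,1,1,1,1,1,1]
}}

```text
time_s: 16.55
tcp_pos: [0.605, 0.1789, 0.2955]
ee_rot: [[-0.888, 0.245, 0.389], [0.245, 0.968, -0.051], [-0.389, 0.05, -0.92]]
wrist_force: [0.5, -0.0, -1.5]
gripper_width: 0.203
```

```bash
python3 chk.py b -14 .0804
python3 - <<'E'
from go import *
c=load('sideb');n,ex,ey=setn();m=tri(load('side0'),(223.88,201.52),load('top0'),(212.56,160.02))[0]
W=200;k=.0002;uu,vv=np.meshgrid((np.arange(W)-W/2)*k,(np.arange(W)-W/2)*k)
X=m+uu.ravel()[:,None]*(-ey)+vv.ravel()[:,None]*(-ex);p=proj(c,X).astype(np.float32).reshape(W,W,2)
a=cv2.remap(c['image'],p[...,0],p[...,1],cv2.INTER_CUBIC);cv2.imwrite('pics/rectb.png',cv2.resize(a,None,fx=3,fy=3))
im=cv2.cvtColor(a,cv2.COLOR_BGR2GRAY).astype(float)
g=cv2.GaussianBlur(im,(0,0),3);gx=np.gradient(g,axis=1);gy=-np.gradient(g,axis=0);yy,xx=np.mgrid[:W,:W]
for R in(40,48):
    mm=(xx-97)**2+(yy-93)**2<R*R;z=((gx+1j*gy)**4/(np.hypot(gx,gy)**2+1e-9))[mm].sum();print('edge mod90',(np.degrees(np.angle(z))/4)%90,abs(z)/(np.hypot(gx,gy)**2)[mm].sum())
E
```

```text
t 16.55 tcp [0.605  0.1789 0.2955] F [ 0.4729 -0.0453 -1.4665] M [0.1012 0.9746 0.0275] w 0.20329843811194506 j [  39.6442    7.7406  -14.6269   20.9743  -53.3432 -154.938 ]
slide [ 0.0822 -0.0166 -0.1649] twist [-0.0492 -0.0122  0.0158]
axial tip above mouth mm 39.074756754026275 lateral ex,ey -0.6734674665205936 0.39237146185439786 F ax,ex,ey -1.5348707100972194 -0.13760116890027627 0.038946174285751596
tip crop [304.2374 301.5458]
M ax 0.03927036102708545 handle ang -14.198262492990771
edge mod90 88.26685096092515 0.3723184258244626
edge mod90 86.92766557341618 0.46312731943787205
```

View pics/rectb.png

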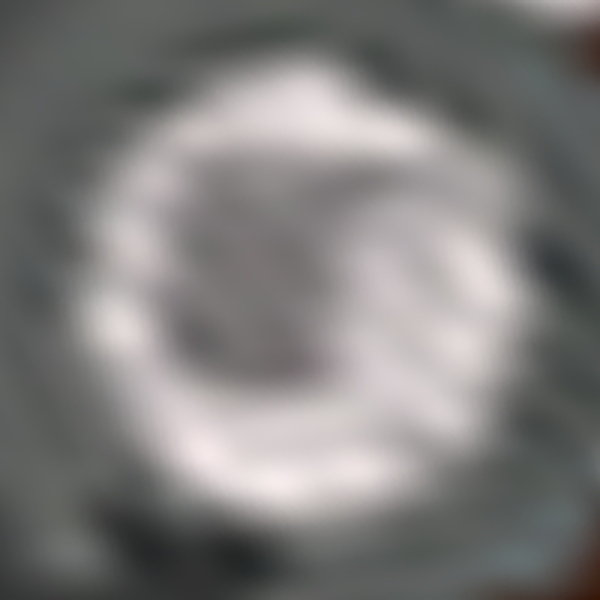

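View pics/sb.png

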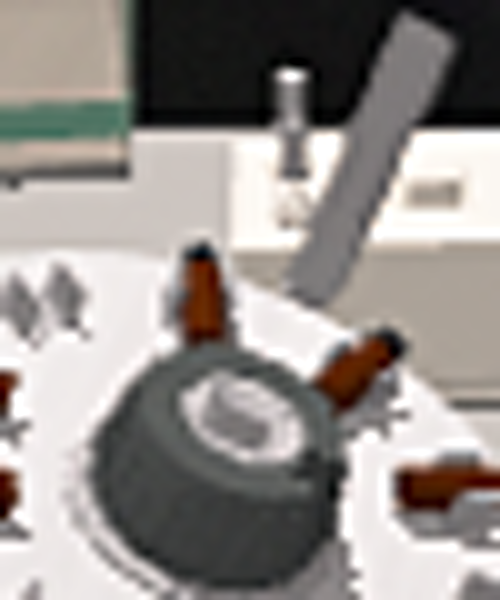

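The recess now reads about 88° mod 90, i.e. turned roughly 40° clockwise, which is consistent with the stop, and the key hangs free. I'll return above the pocket with the tool upright.

Run:
```python
from go import *
from station import r
delta(r.sense(),[.6315,-.168,.352],Rdown(np.pi/2))
```

```text
t 16.6 tcp [0.6048 0.1787 0.2946] F [ 0.0462  0.0264 -1.9892] M [0.1679 1.0368 0.0187] w 0.2030225096979897 j [  39.6325    7.7798  -14.6777   20.9586  -53.3313 -154.9385]
slide [ 0.4449 -5.778   0.9566] twist [0.0107 3.8476 2.4329]
```

Emit:
{"name": "servo_tool", "arguments": {
  "slide": [
    [0,-0.1,0.4],
    [0.04,-0.57,0.2],
    [0.04,-0.57,0.1],
    [0.04,-0.57,0.1],
    [0.04,-0.57,0.1],
    [0.04,-0.57,0.05],
    [0.04,-0.57,0],
    [0.04,-0.57,0],
    [0.05,-0.57,0],
    [0.06,-0.56,0],
    [0.05,-0.56,0],
    [0,0,0]
  ],
  "twist": [
    [0,0,0],
    [0,0.385,0.243],
    [0,0.385,0.243],
    [0,0.385,0.243],
    [0,0.385,0.243],
    [0,0.385,0.243],
    [0,0.385,0.243],
    [0,0.385,0.243],
    [0,0.385,0.243],
    [0,0.385,0.243],
    [0,0.385,0.243],
    [0,0,0]
  ],
  "gripper": [1,1,1,1,1,1,1,1,1,1,1,1]
}}

```text
time_s: 18.1
tcp_pos: [0.6319, -0.1704, 0.3487]
ee_rot: [[-1.0, 0.003, -0.004], [0.003, 1.0, -0.002], [0.004, -0.002, -1.0]]
wrist_force: [-0.2, 1.2, -1.6]
gripper_width: 0.198
```

Run:
```python
from go import *
from station import r
s=r.sense();delta(s,[.6315,-.168,.352],Rdown(np.pi/2))
for nm in('side','top'):
    c=r.capture(nm);pickle.dump(c,open(nm+'c.pkl','wb'))
    crop(c,*((190,40,110,150,5) if nm=='side' else (270,110,100,90,6)),f'pics/{nm}c.png')
print('expected tip',(proj(load('sidec'),s['tcp_pos']+s['ee_rot'][:,2]*.0524)-[190,40]+.5)*5)
```

```text
t 18.1 tcp [ 0.6319 -0.1704  0.3487] F [-0.2349  1.1847 -1.6088] M [-0.0136 -0.0471 -0.0248] w 0.19796940225213064 j [ -0.9034  22.2709  23.6133   0.108  -91.555  -89.2841]
slide [-0.0063  0.0405  0.0553] twist [ 0.0175 -0.0357  0.0317]
expected tip [[257.8783 356.4389]]
```

View pics/sidec.png

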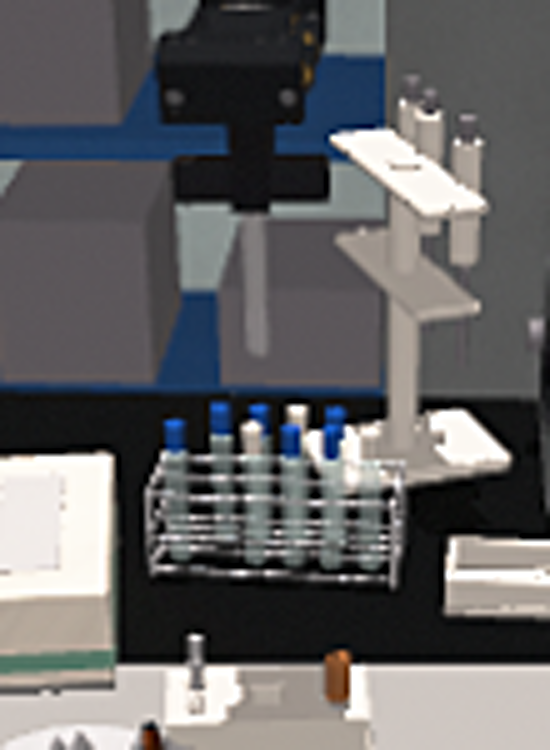

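View pics/topc.png

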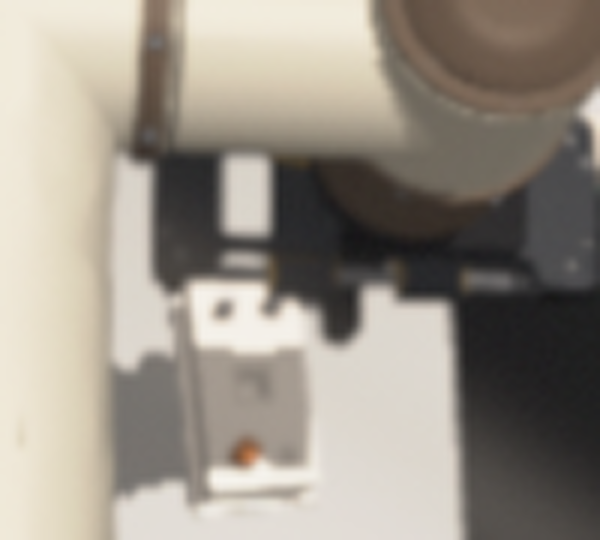

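The tip in the side crop is at (258,353) against a predicted (258,356), so there's no notable slip. The pocket shows in the top view at about px (311.3,172.9). I'll check it.

Run:
```python
from go import *
t=load('topc');c=load('sidec')
print(onz(t,(311.2,172.9),.06), proj(t,[.6315,-.168,.06]),proj(c,[.6315,-.168,.06]))
im=cv2.resize(t['image'][160:190,298:328],None,fx=16,fy=16,interpolation=cv2.INTER_CUBIC)
p=(proj(t,[.6315,-.168,.06])[0]-[298,160]+.5)*16
cv2.circle(im,tuple(int(v) for v in p),3,(0,0,255),-1)
im2=cv2.resize(c['image'][165:190,228:262],None,fx=14,fy=14,interpolation=cv2.INTER_CUBIC)
p=(proj(c,[.6315,-.168,.06])[0]-[228,165]+.5)*14
cv2.circle(im2,tuple(int(v) for v in p),3,(0,0,255),-1)
h=max(im.shape[0],im2.shape[0]);o=np.zeros((h,im.shape[1]+im2.shape[1],3),np.uint8);o[:im.shape[0],:im.shape[1]]=im;o[:im2.shape[0],im.shape[1]:]=im2
cv2.imwrite('pics/pock.png',cv2.resize(o,None,fx=.8,fy=.8))
```

```text
[ 0.6333 -0.1679  0.06  ] [[311.2204 173.3781]] [[243.106  179.1048]]
```

View pics/pock.png

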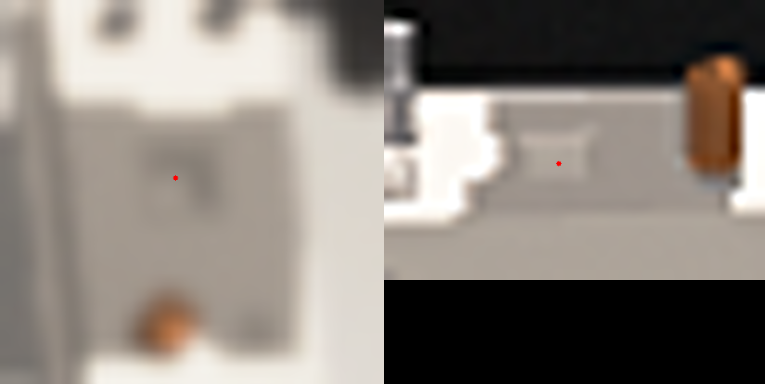

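The pocket centre in both views coincides with my recorded grasp position (red dots). Descending.

Emit:
{"name": "servo_tool", "arguments": {
  "slide": [
    [-0.01,0.04,0],
    [0,0,-0.5],
    [0,0,-0.6],
    [0,0,-0.6],
    [0,0,-0.6],
    [0,0,-0.6],
    [0,0,-0.5],
    [0,0,-0.25],
    [0,0,0],
    [0,0,0]
  ],
  "twist": [
    [0,-0.04,0.03],
    [0,0,0],
    [0,0,0],
    [0,0,0],
    [0,0,0],
    [0,0,0],
    [0,0,0],
    [0,0,0],
    [0,0,0],
    [0,0,0]
  ],
  "gripper": [1,1,1,1,1,1,1,1,1,1]
}}

```text
time_s: 19.45
tcp_pos: [0.6319, -0.1658, 0.134]
ee_rot: [[-1.0, -0.004, 0.007], [-0.004, 1.0, -0.003], [-0.007, -0.003, -1.0]]
wrist_force: [-0.2, 1.0, -1.5]
gripper_width: 0.207
```

Run:
```python
from go import *
from station import r
s=r.sense();delta(s,[.6315,-.168,.063],Rdown(np.pi/2))
c=r.capture('side');pickle.dump(c,open('sided.pkl','wb'));crop(c,205,130,75,65,9,'pics/sd.png')
```

```text
t 19.45 tcp [ 0.6319 -0.1658  0.134 ] F [-0.2452  0.9856 -1.4954] M [-0.0074  0.0165 -0.0316] w 0.20720686570418448 j [ -0.4658  26.5697   0.1945   0.1628 -63.2205 -89.381 ]
slide [-0.0062 -0.0364 -1.1835] twist [ 0.0249  0.0672 -0.0377]
```

View pics/sd.png

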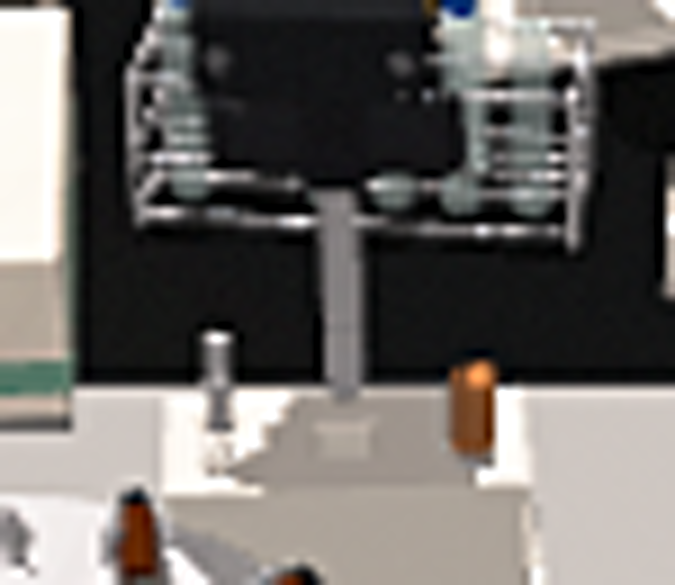

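The tip at (345,398) hangs directly above the pocket at (345,437). Lowering it in.

Emit:
{"name": "servo_tool", "arguments": {
  "slide": [
    [0,-0.035,-0.1],
    [0,0,-0.15],
    [0,0,-0.15],
    [0,0,-0.2],
    [0,0,-0.2],
    [0,0,-0.2],
    [0,0,-0.13],
    [0,0,0]
  ],
  "twist": [
    [0.02,0.06,-0.03],
    [0,0,0],
    [0,0,0],
    [0,0,0],
    [0,0,0],
    [0,0,0],
    [0,0,0],
    [0,0,0]
  ],
  "gripper": [1,1,1,1,1,1,1,1]
}}

```text
time_s: 20.5
tcp_pos: [0.6305, -0.1684, 0.0631]
ee_rot: [[-1.0, 0.0, -0.003], [0.0, 1.0, -0.0], [0.003, -0.0, -1.0]]
wrist_force: [1.4, -4.7, -6.5]
gripper_width: 0.205
```

Run:
```python
from go import *
from station import r
s=r.sense();delta(s,[.6315,-.168,.063],Rdown(np.pi/2))
```

```text
t 20.5 tcp [ 0.6305 -0.1684  0.0631] F [ 1.4487 -4.6635 -6.469 ] M [-1.6801 -0.5985  0.0083] w 0.20518144673384603 j [ -0.7758  30.491   -4.0989   0.0107 -55.6071 -89.2453]
slide [ 0.017   0.0068 -0.0015] twist [ 0.001  -0.0329  0.0025]
```

The key is at the recorded seated height. Forces are modest, with a small side load. Releasing.

Emit:
{"name": "servo_tool", "arguments": {
  "slide": [
    [0,0,0],
    [0,0,0],
    [0,0,0],
    [0,0,0],
    [0,0,0],
    [0,0,0],
    [0,0,0]
  ],
  "twist": [
    [0,0,0],
    [0,0,0],
    [0,0,0],
    [0,0,0],
    [0,0,0],
    [0,0,0],
    [0,0,0]
  ],
  "gripper": [1,0.15,0.15,0.15,0.15,0.15,0.15]
}}

```text
time_s: 21.38
tcp_pos: [0.6307, -0.168, 0.0643]
ee_rot: [[-1.0, -0.0, -0.003], [-0.0, 1.0, 0.0], [0.003, 0.0, -1.0]]
wrist_force: [0.9, 0.1, 0.1]
gripper_width: 0.793
```

Run:
```python
from go import *
from station import r
s=r.sense();delta(s,[.6315,-.168,.063],Rdown(np.pi/2))
```

```text
t 21.375 tcp [ 0.6307 -0.168   0.0643] F [0.8505 0.0581 0.1137] M [-0.0304 -0.0363 -0.0175] w 0.7931632625088927 j [ -0.7441  30.4031  -4.0438  -0.0102 -55.6991 -89.2427]
slide [ 0.0133 -0.0008 -0.0224] twist [-0.0017 -0.0243 -0.0012]
```

Raise clear, moving off to the right, and check.

Emit:
{"name": "servo_tool", "arguments": {
  "slide": [
    [0,0,0.2],
    [0,0,0.4],
    [0,0,0.5],
    [0,0,0.6],
    [0,0,0.6],
    [0,0,0.6],
    [-0.4,-0.4,0.4],
    [-0.6,-0.6,0.2],
    [-0.6,-0.6,0],
    [-0.6,-0.6,0],
    [-0.6,-0.6,0],
    [0,0,0]
  ],
  "twist": [
    [0,0,0],
    [0,0,0],
    [0,0,0],
    [0,0,0],
    [0,0,0],
    [0,0,0],
    [0,0,0],
    [0,0,0],
    [0,0,0],
    [0,0,0],
    [0,0,0],
    [0,0,0]
  ],
  "gripper": [0.15,0.15,0.15,0.15,0.15,0.15,0.15,0.15,0.15,0.15,0.15,0.15]
}}

```text
time_s: 22.88
tcp_pos: [0.4604, -0.338, 0.276]
ee_rot: [[-1.0, 0.004, -0.001], [0.004, 1.0, -0.001], [0.001, -0.001, -1.0]]
wrist_force: [-0.1, -0.2, -0.4]
gripper_width: 0.85
```

Run:
```python
from go import *
from station import r
for nm in('side','top'):
    c=r.capture(nm);pickle.dump(c,open(nm+'e.pkl','wb'))
    cv2.imwrite(f'pics/{nm}e.png',cv2.resize(c['image'][100:300,130:400],None,fx=2.8,fy=2.8,interpolation=cv2.INTER_CUBIC))
s=load('sidee');im=cv2.resize(s['image'][145:215,200:270],None,fx=8,fy=8,interpolation=cv2.INTER_CUBIC)
cv2.imwrite('pics/se2.png',np.clip((im.astype(float)/255)**.6*255,0,255).astype(np.uint8))
print(r.sense()['time_s'],r.sense()['wrist_force'])
```

```text
22.975 [-0.4533  0.3617  0.1252]
```

View pics/se2.png

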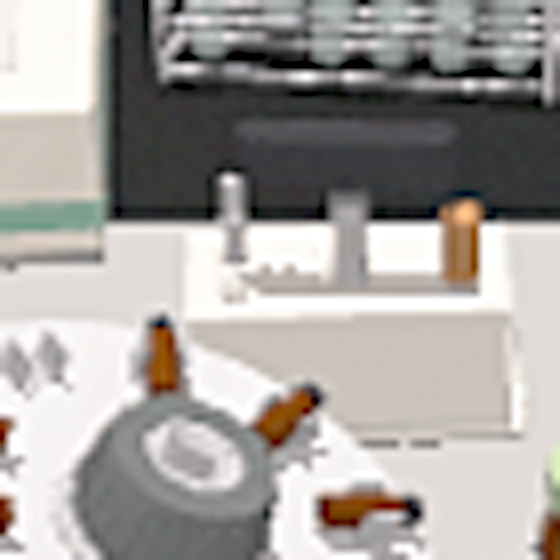

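View pics/tope.png

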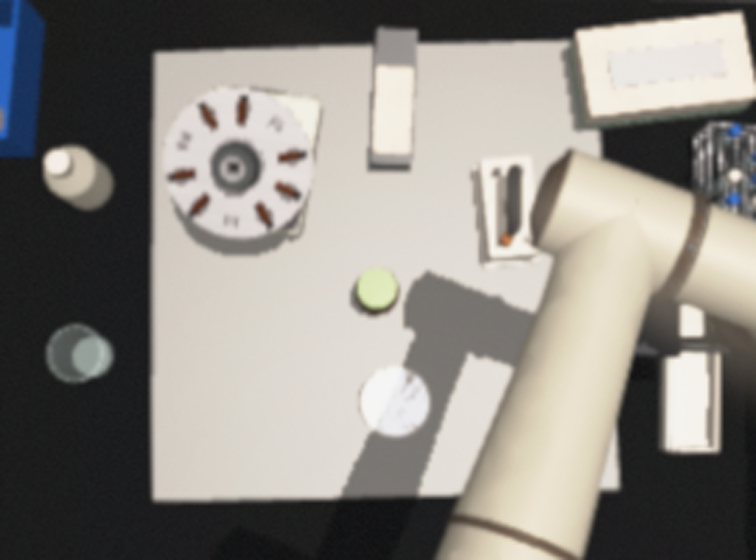

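View pics/sidee.png

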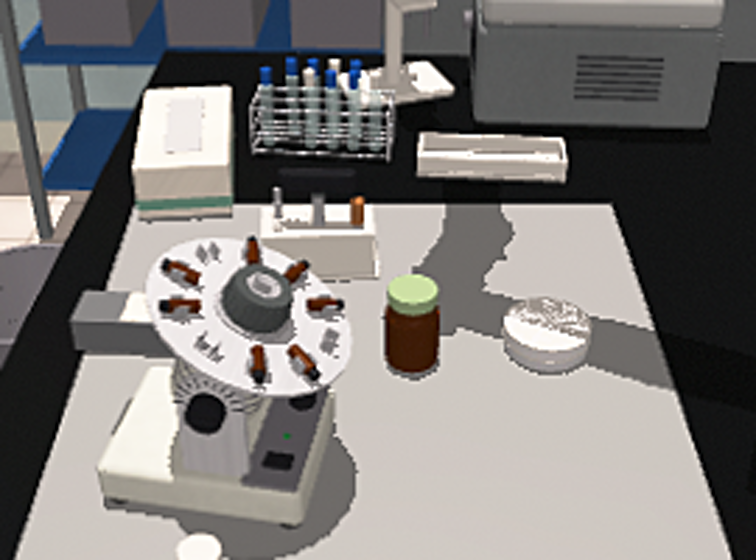

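Run:
```python
from go import *
n,ex,ey=setn();m=tri(load('side0'),(223.88,201.52),load('top0'),(212.56,160.02))[0]
W=200;k=.0002;uu,vv=np.meshgrid((np.arange(W)-W/2)*k,(np.arange(W)-W/2)*k)
X=m+uu.ravel()[:,None]*(-ey)+vv.ravel()[:,None]*(-ex)
for f in('side0','sideb','sidee'):
    c=load(f);p=proj(c,X).astype(np.float32).reshape(W,W,2)
    im=cv2.cvtColor(cv2.remap(c['image'],p[...,0],p[...,1],cv2.INTER_CUBIC),cv2.COLOR_BGR2GRAY).astype(float)
    g=cv2.GaussianBlur(im,(0,0),3);gx=np.gradient(g,axis=1);gy=-np.gradient(g,axis=0);yy,xx=np.mgrid[:W,:W]
    o=[]
    for R in(32,38,44,50):
        mm=(xx-97)**2+(yy-93)**2<R*R;z=((gx+1j*gy)**4/(np.hypot(gx,gy)**2+1e-9))[mm].sum();o.append((np.degrees(np.angle(z))/4)%90)
    print(f,np.round(o,1))
# bystander pixel shifts
for v in('side','top'):
    a,b=load(v+'0')['image'],load(v+'e')['image']
    for nm,col in(('jar',lambda q:(q[...,1]>q[...,0]+40)&(q[...,1]>140)),):
        for q in(a,b):
            mk=col(q.astype(int)).astype(np.uint8);n_,l,st,ce=cv2.connectedComponentsWithStats(mk);i=1+st[1:,4].argmax();print(v,nm,ce[i],st[i,4])
```

```text
side0 [32.2 34.  37.1 35.3]
sideb [82.6 88.  87.4 86.8]
sidee [83.1 88.2 87.4 86.9]
side jar [276.9048 202.8503] 147
side jar [276.9459 202.8243] 148
top jar [264.3221 202.8658] 149
top jar [264.3221 202.8658] 149
```

```bash
python3 -c "
from station import r
print(r.finish_job())"
```

```text
the job is handed in; nothing more can be done
None
```

I turned the clamp knob clockwise to its stop with the key, stood the key back in its pocket, and handed the job in at about 23 s of the 54 s allowed. No verdict was reported.

- **Key home:** the floor was felt at 22–23 mm depth with about 13 N axial, before any turning.
- **Knob at its stop:** I turned the key about 60°. The moment about the knob axis rose from 0.10 to 0.58 N m, against a knob friction of about 0.12 N m.
- **Key put away:** in the last pictures its handle is within about 1 px of where it stood at the start, and upright.
- **Bystanders:** the jar is at the same pixels in both views. I only looked at the others, and they appear unmoved.

Two things disagreed along the way:

- **Missed first grasp:** the gripper closed above the handle because the true fingertips sit about 35–40 mm higher than the reported TCP. I measured this in the side view, grasped lower, and worked relative to the recorded grasp from then on.
- **Recess angle:** after the key was drawn out, the picture gave about 38–42° of knob turn, where I expected about 44°. The picture method is only good to a few degrees, so I relied on the moment at the stop.

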